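# Lay the supper place on the crate

## Robot

A 6-joint arm with a two-finger parallel gripper is mounted at the origin on the work surface. World frame = base frame: x ahead of the robot, y to its left, z up, the work surface at z = 0. Lengths are in mm, angles in rad, forces in N, time in s.
With the tool pointing down it reaches from about 350 to 775 mm from the base axis. Payload 7.3 kg.
Tool frame: the origin (TCP) lies between the finger pads; the fingertips stand 8 mm ahead of it and the grasp point (between the pads) lies 11 mm behind it; y points along the fingers, z is the direction in which the jaws open and shut, and the axes are right-handed (so a half turn about y gives the same grasp; the last joint's range is limited). The gripper opens to 92 mm and grips with 3 to 60 N. Pads are 19 mm wide; open, the fingers measure 130 mm over their backs; the gripper's body (75 mm by 190 mm) begins 47 mm behind the grasp point.
Start: joints at [-1.269, 0.342, 1.524, -0, 1.275, -0.146], TCP at [227.34, -473.245, 234.741] pointing down, gripper open.
Joint ranges: [-2.53, 2.53], [-0.77, 2.02], [0.04, 2.7], [-1, 4.14], [0.28, 2.66], [-3.11, 3.11]. Speed limits (rad/s): [2.57, 2.57, 3.14, 3.14, 3.14, 3.14].

## Interface

Orientations are given as [roll, pitch, yaw] about the fixed x, y, z axes, in that order (R = Rz(yaw) Ry(pitch) Rx(roll)).
In Python, from plant import bot, vision, job gives the robot as it stands. The module is installed in compiled form; this text tells all that it offers.
- The arm moves only by the tool arm_command, never from a script. Its argument "deltas" is a list of rows, each a list of 4 numbers: the shift along the tool's x, y, z in m, then the turn about the tool's y in degrees. In form: [[x, y, z, twist], ...]. A call has 1 to 5 rows; each row shifts and turns the commanded pose from where the row before left it, along the tool's axes as they then stand; what a row does not reach is not made up. A row lasts 1/10 s, in which the tool goes at most 50 mm and 8.59 degrees, less where a joint would pass 70% of its speed; a pose out of reach is approached as far as the arm can. A call is refused whole if a number of a shift passes 0.05 or a number of a turn 8.59, either way. A call with a gripper value outside its range is refused whole. "claw" is the closure in counts, from 0 (fully open) to 255 (shut), set as the call begins (left out, the last holds). The fingers move at their own pace and stop on an object; the grip force is fixed at half the most. Time passes only in rows, so rows that do not move let the fingers close. It gives the time, the measured TCP pose, the force and the opening at its end, in the units of the state.
- bot.get_obs(): the state, without advancing time (a new reading comes with each control period).
- vision.capture(name): name is "side" or "top" or "wrist"; returns a dict with "img" (480x640x3 uint8, red, green, blue), "camera_matrix" (3x3 intrinsics, pixels), "world_to_cam" (4x4, takes a point from world to camera coordinates); the wrist camera has in their place "mount" (4x4, takes a point from camera to tool coordinates, whose origin is the TCP and whose axes are the tool frame's). Camera axes: x right, y down, z forward; pixel columns grow to the right and rows downward; lengths in mm; the calibration is good to about 2 mm. A picture is of the moment at which its call begins: read the wrist's pose just before it. There is no depth.
- job.close_job(): hands the job in, once; it reports no verdict.
Trained networks look in a picture, given as the dict that the camera call returned (one of the last four; its "shot" number tells which), for a name from the list of things; names that differ only in an ending like _2 or _b are one class to them, and where a whole thing is asked for, a point or a joint stands for the part that bears it (a point fixed in the world has none). Each returns a list of dicts, best first, with "confidence" (0 to 1); they miss things now and then, are a little off and sometimes report something else, mostly with a low value. They report only what shows in the picture. A call takes as long as a camera call.
- vision.find_in(picture, name): "xyz" ([x, y, z] in mm, in the coordinates of the camera as it stood for that picture, good to about 4 mm: the middle of the surface that is visible of it).
- vision.regions_of(picture, name): "mask" (480x640 bool, what is visible of it).
The state is a dict: "time": time; "joint_positions": joint angles; "dq": joint speeds; "tau": joint torques, N m; "tool_pos": TCP position; "tcp_rot": TCP orientation; "contact_force": force on the tool from outside, world axes, zero at the start; "moment": the same for the moment, N m; "grip_width": finger opening in mm.
Only numpy, scipy, OpenCV 4.12 (cv2) and the standard library are available. Lean on these libraries where they do the work, as an engineer would, in place of code of your own. Each camera call takes 0.05 s, during which the arm holds its last target. There are 200 camera calls.

## Task

Lay the supper place around the round board, in this order: take the top coaster from the spring caddy and lay it flat in the middle of the chalk ring left of the board, stand the red cup on the middle of the coaster, stand the candle in the middle of the ring behind the board, stand the mustard jar in the middle of the ring right of the board, and last stand the salt pot midway between the candle and the jar. Left, right and behind are as seen from the robot's side, turned with the board; the colours of the rings do not matter. Leave the other coasters in the caddy, never tip anything over, and let everything stand upright and free at the end.

Things in the scene. Friction and masses are not known exactly. Their poses are not given: they have to be found in the camera images.
- board: Round dark wooden supper board, 150 mm across and 12 mm thick, fixed, with a wedge of yellow cheese and a small knife fixed on it (highest point 34 mm). Origin at the centre of its underside, on the lid (z = 0); its x axis points away from the robot (behind the board), y to the robot's left, turned by up to 0.25 rad either way.
- ring_white: White chalk ring drawn flat on the crate lid, 80 mm across, origin at its centre at lid height (z = 0). It is one of three rings which lie 150 mm to the left (+y of the board's frame), 150 mm to the right (-y) and 145 mm behind (+x) the centre of the board; which colour lies on which side changes from start to start and has no other meaning.
- ring_blue: Blue chalk ring drawn flat on the crate lid, 80 mm across, origin at its centre at lid height (z = 0). It is one of three rings which lie 150 mm to the left (+y of the board's frame), 150 mm to the right (-y) and 145 mm behind (+x) the centre of the board; which colour lies on which side changes from start to start and has no other meaning.
- ring_green: Green chalk ring drawn flat on the crate lid, 80 mm across, origin at its centre at lid height (z = 0). It is one of three rings which lie 150 mm to the left (+y of the board's frame), 150 mm to the right (-y) and 145 mm behind (+x) the centre of the board; which colour lies on which side changes from start to start and has no other meaning.
- coaster_mid (a point): Centre (half-way up) of the top coaster in the caddy, 71 mm above the lid at the start. Round, 14 mm thick, flat: upper 8 mm a cork disc 64 mm across, lower 6 mm a wooden foot 52 mm across; 50 g. The next coaster's cork begins 14 mm below its top: grip only the top one's rim. At the start its x and y axes point through the gaps between the caddy's posts.
- lift (a joint): Height of the caddy's sprung plate (m): 0 under four coasters, about 0.014 under three; the spring (35 N/m) lifts the next coaster by itself and gives when pressed. Caddy: fixed dark round base 90 mm across; four brass posts 7 mm thick on the stack's diagonals, on a 76 mm circle (gaps 46 mm), tops 76 mm above the lid; stack top at 78 mm.
- cup_mid (a point): Centre (half-way up) of the red cup without handle: round, 66 mm high, 64 mm across at the rim and narrower at the foot, hollow, wall 4 mm, about 150 g, standing upright with its foot 33 mm below this point.
- candle_mid (a point): Centre (55 mm up) of the candle in its holder: round brass foot 60 mm across and 10 mm high, brass socket 30 mm across up to 32 mm, red candle 22 mm across up to 110 mm above the foot's underside; about 200 g. Grip it by the candle.
- jar_mid (a point): Centre (half-way up) of the mustard jar: round amber glass, yellow cap, pale label, 52 mm across, 75 mm high, about 250 g.
- salt_mid (a point): Centre (half-way up) of the white salt pot: round, 36 mm across up to 45 mm and 30 mm at the top, 70 mm high, about 120 g.

How it is judged (in metres and radians):
On the way, in this order (a step that is already met when the one before it is completed fails the run):
1. the coaster lies released in the ring left of the board and the next coaster has risen (((y of ring_white in the frame of board above 0.1 m and horizontal distance between coaster_mid and ring_white below 0.013 m) or (y of ring_blue in the frame of board above 0.1 m and horizontal distance between coaster_mid and ring_blue below 0.013 m) or (y of ring_green in the frame of board above 0.1 m and horizontal distance between coaster_mid and ring_green below 0.013 m)) and height (world z) of coaster_mid between 0.003 and 0.011 m and angle between coaster_mid's own z axis and vertical below 0.12 rad and contact force between the fingers and coaster below 0.2 N and linear speed of coaster below 0.03 m/s and value of joint lift between 0.009 and 0.019 m), for 0.2 s.
2. the cup stands released on the coaster (horizontal distance between cup_mid and coaster_mid below 0.01 m and height (world z) of cup_mid between 0.043 and 0.051 m and angle between cup_mid's own z axis and vertical below 0.12 rad and contact force between the fingers and cup below 0.2 N and linear speed of cup below 0.03 m/s), for 0.2 s.
3. the candle stands released in the ring behind the board (((x of ring_white in the frame of board above 0.1 m and horizontal distance between candle_mid and ring_white below 0.013 m) or (x of ring_blue in the frame of board above 0.1 m and horizontal distance between candle_mid and ring_blue below 0.013 m) or (x of ring_green in the frame of board above 0.1 m and horizontal distance between candle_mid and ring_green below 0.013 m)) and height (world z) of candle_mid between 0.051 and 0.059 m and angle between candle_mid's own z axis and vertical below 0.12 rad and contact force between the fingers and candle below 0.2 N and linear speed of candle below 0.03 m/s), for 0.2 s.
4. the jar stands released in the ring right of the board (((y of ring_white in the frame of board below -0.1 m and horizontal distance between jar_mid and ring_white below 0.013 m) or (y of ring_blue in the frame of board below -0.1 m and horizontal distance between jar_mid and ring_blue below 0.013 m) or (y of ring_green in the frame of board below -0.1 m and horizontal distance between jar_mid and ring_green below 0.013 m)) and height (world z) of jar_mid between 0.0335 and 0.0415 m and angle between jar_mid's own z axis and vertical below 0.12 rad and contact force between the fingers and jar below 0.2 N and linear speed of jar below 0.03 m/s), for 0.2 s.
5. the salt pot stands released midway between candle and jar (x of salt_mid in the frame of board between 0.0575 and 0.0875 m and y of salt_mid in the frame of board between -0.09 and -0.06 m and height (world z) of salt_mid between 0.031 and 0.039 m and angle between salt_mid's own z axis and vertical below 0.12 rad and contact force between the fingers and salt below 0.2 N and linear speed of salt below 0.03 m/s), for 0.2 s.
At the end, for the whole second after the job is handed in: Within 13 mm of ring centres: coaster left, candle behind, jar right of the board; cup within 10 mm of the coaster's centre, on it; salt pot within 15 mm (each board axis) of midway between the last two rings; all upright, at rest, released; three coasters left in the caddy (all of step 1 and all of step 2 and all of step 3 and all of step 4 and all of step 5); the robot touches nothing.
It fails at once if the cup, candle, jar, salt pot or coaster is tipped over (angle between any of cup_mid, candle_mid, jar_mid, salt_mid, coaster_mid's own z axis and vertical above 0.8 rad).
It also fails if it takes over 134 s, if anything falls off the work surface, if the arm or the gripper's body presses on something with over 40 N, if the wrist force passes 120 N, or if a joint passes its speed limit or range.

## Working session

There is one attempt and no reset: what is moved stays moved. The work goes in short steps, Python scripts to look and compute and a tool call to move; the robot and the scene stay as the last step left them, time stands still between calls to the robot, and variables do not carry over. Pictures are saved under pics/ and viewed, about 12 in all and at most 16, crops included, and the job is handed in when it is done.

Besides the shell and the picture viewer there is one more tool, called after "Emit:" by a JSON object that holds its "api" and its "payload". arm_command: Moves the arm, as the interface text tells. Its arguments: {"type":"object","properties":{"deltas":{"type":"array","items":{"type":"array","items":{"type":"number"}}},"claw":{"type":"number"}},"required":["deltas"]}

```bash
mkdir -p pics; cat > h.py <<'E'
import numpy as np, cv2
from plant import bot, vision, job
from scipy.spatial.transform import Rotation as R
def T_tool():
    o=bot.get_obs(); T=np.eye(4); T[:3,:3]=R.from_euler('xyz',o['tcp_rot']).as_matrix(); T[:3,3]=o['tool_pos']; return T
def shot(name):
    T=T_tool(); p=vision.capture(name)
    p['c2w']=T@np.array(p['mount']) if name=='wrist' else np.linalg.inv(p['world_to_cam'])
    return p
def w(p,xyz): return (p['c2w']@np.r_[xyz,1])[:3]
def onplane(p,uv,z):
    d=np.linalg.inv(p['camera_matrix'])@np.r_[uv,1]; d=p['c2w'][:3,:3]@d; c=p['c2w'][:3,3]
    return c+d*(z-c[2])/d[2]
def proj(p,X):
    q=np.linalg.inv(p['c2w'])@np.r_[X,1]; q=p['camera_matrix']@q[:3]; return q[:2]/q[2]
def save(p,n): cv2.imwrite('pics/'+n,p['img'][:,:,::-1])
NAMES=['board','ring_white','ring_blue','ring_green','coaster_mid','cup_mid','candle_mid','jar_mid','salt_mid']
E
python3 - <<'E'
from h import *
np.set_printoptions(precision=1,suppress=True)
o=bot.get_obs(); print(o); print(T_tool())
for c in ['top','side']:
    p=shot(c); save(p,c+'0.png')
    print(c,p['c2w'])
    for n in NAMES:
        for d in vision.find_in(p,n)[:2]: print(n,round(d['confidence'],2),w(p,d['xyz']), proj(p,w(p,d['xyz'])))
print(vision.capture('wrist')['mount'])
E
```

```text
{'time': 0.0, 'joint_positions': array([-1.3,  0.3,  1.5, -0. ,  1.3, -0.1]), 'dq': array([-0.,  0., -0., -0., -0., -0.]), 'tau': array([  0. , -43.1, -24.4,   0.1,   0.1,  -0. ]), 'tool_pos': array([ 227.2, -472.9,  234. ]), 'tcp_rot': array([-1.6,  0. , -2.7]), 'contact_force': array([0.8, 0.2, 0.3]), 'moment': array([0., 0., 0.]), 'grip_width': 92.09472385569755}
[[  -0.9   -0.     0.4  227.2]
 [  -0.4    0.    -0.9 -472.9]
 [  -0.    -1.    -0.   234. ]
 [   0.     0.     0.     1. ]]
top [[ -0.1  -1.    0.2 381.5]
 [ -1.    0.1  -0.    8.1]
 [ -0.   -0.2  -1.  860.8]
 [  0.    0.    0.    1. ]]
board 0.8 [510.7 -37.   11.1] [339.6 273.3]
ring_white 0.84 [ 497.8 -185.9    3. ] [416.7 275.1]
ring_blue 0.82 [522.7 112.8   1.3] [261.9 273.4]
ring_green 0.51 [659.1 -43.3   0.2] [336.6 201.1]
coaster_mid 0.56 [ 543.3 -367.6   78.8] [523.1 236.7]
coaster_mid 0.45 [510.2 -36.2  10.1] [339.2 273.7]
cup_mid 0.71 [430.1 347.9  40. ] [131.  329.9]
candle_mid 0.61 [ 421.9 -320.1    8.8] [492.7 309.4]
jar_mid 0.77 [642.2 252.1  72.8] [178.4 208.4]
jar_mid 0.25 [510.  -33.2  11.4] [337.7 273.8]
salt_mid 0.8 [543.  355.   56.8] [124.6 267. ]
side [[ -1.   -0.    0.  507.9]
 [ -0.    0.7  -0.7 728.3]
 [ -0.   -0.7  -0.7 893.2]
 [  0.    0.    0.    1. ]]
board 0.69 [513.  -24.2  10.6] [333.3 262.7]
ring_white 0.55 [ 498.4 -179.2    2.7] [341.4 209.7]
ring_blue 0.82 [519.1 118.3   1.4] [328.4 326.5]
ring_green 0.77 [656.5 -42.1  -4.8] [261.3 259.4]
coaster_mid 0.69 [ 542.6 -363.8   77.3] [323.  127.9]
cup_mid 0.63 [431.  326.4  36.8] [383.8 429.6]
candle_mid 0.86 [ 426.1 -317.1   31.3] [374.5 157.9]
jar_mid 0.74 [645.1 268.8  65.6] [245.1 381.7]
salt_mid 0.95 [545.7 375.7  59.6] [305.9 452.7]
[[   0.     1.     0.3  -67.8]
 [  -0.    -0.3    1.  -150.1]
 [   1.    -0.     0.    -0.4]
 [   0.     0.     0.     1. ]]
```

View pics/top0.png

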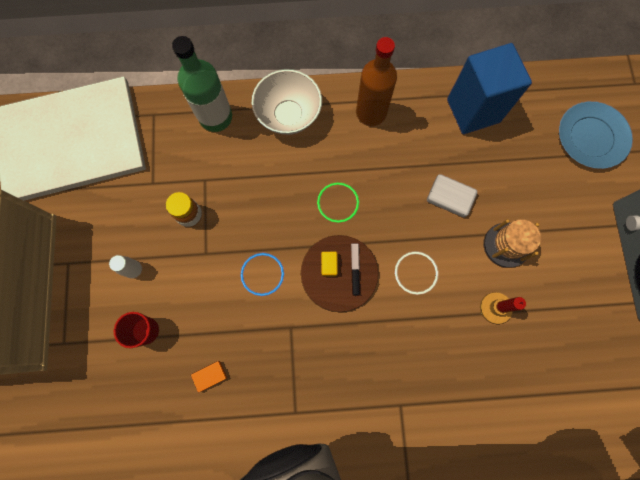

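View pics/side0.png

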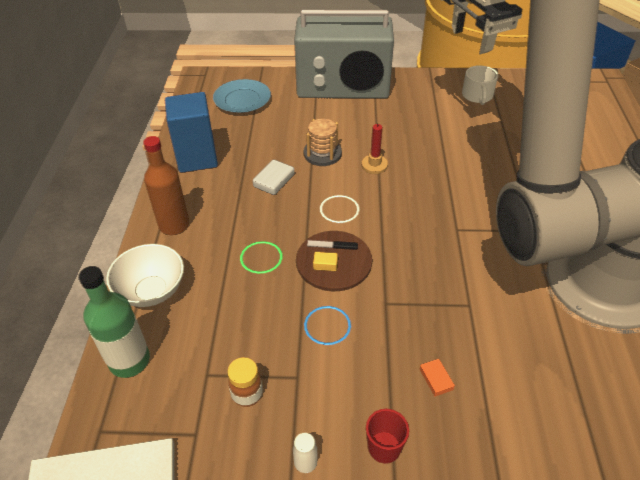

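The top view shows the board at (340,273), with blue ring left (262,273), green behind (337,202) and white right (417,273). The caddy is at (518,240), candle (500,308), jar (182,208), salt (125,267) and cup (136,330). The side view agrees, so next I fit positions from the masks in both views.

```bash
cat >> h.py <<'E'
from scipy.optimize import minimize
PROF={'cup_mid':[(0,24),(66,32)],'candle_mid':[(0,30),(10,30),(10,15),(32,15),(32,11),(110,11)],'jar_mid':[(0,26),(75,26)],
 'salt_mid':[(0,18),(45,18),(70,15)]}
A=np.linspace(0,2*np.pi,40)
def sil(p,prof,x,y,s=4,z0=0):
    m=np.zeros((480*s//4,640*s//4),np.uint8)
    for (z1,r1),(z2,r2) in zip(prof[:-1],prof[1:]):
        P=[]
        for z,r in((z1,r1),(z2,r2)): P+=[proj(p,(x+r*np.cos(a),y+r*np.sin(a),z+z0)) for a in A]
        cv2.fillConvexPoly(m,np.round(cv2.convexHull(np.float32(P))*16).astype(np.int32),1,shift=4)
    return m>0
def best(p,n,near=None):
    r=[d for d in vision.regions_of(p,n) if d['mask'].sum()>20]
    return r[0] if r else None
def fit(ps,ms,n,x0):
    f=lambda v:sum(1-(sil(p,PROF[n],*v[:2],z0=v[2])&m).sum()/(sil(p,PROF[n],*v[:2],z0=v[2])|m).sum() for p,m in zip(ps,ms))
    r=minimize(f,[x0[0],x0[1],0],method='Nelder-Mead',options=dict(initial_simplex=[[x0[0]-8,x0[1]-8,-4],[x0[0]+10,x0[1],0],[x0[0],x0[1]+10,0],[x0[0],x0[1],8]],maxiter=80)); return r.x,r.fun
def ringc(p,m):
    c=max(cv2.findContours(m.astype(np.uint8),cv2.RETR_EXTERNAL,cv2.CHAIN_APPROX_NONE)[0],key=len)[:,0]
    q=np.array([onplane(p,u,0.)[:2] for u in c]); (cx,cy),r=cv2.minEnclosingCircle(q.astype(np.float32))
    M=np.c_[2*q,np.ones(len(q))]; s=np.linalg.lstsq(M,(q**2).sum(1),rcond=None)[0]
    return s[:2],np.sqrt(s[2]+s[:2]@s[:2])
E
python3 - <<'E'
from h import *
np.set_printoptions(precision=1,suppress=True)
t=shot('top');s=shot('side')
for n in ['ring_white','ring_blue','ring_green']:
    for p in(t,s):
        b=best(p,n); print(n,b and (round(b['confidence'],2),ringc(p,b['mask'])))
X={'cup_mid':(430,337),'candle_mid':(424,-318),'jar_mid':(643,260),'salt_mid':(544,365)}
for n,x in X.items():
    bs=[best(p,n) for p in(t,s)]
    print(n,[b and (round(b['confidence'],2),b['mask'].sum()) for b in bs])
    pm=[(p,b['mask']) for p,b in zip((t,s),bs) if b is not None]
    print(fit(*zip(*pm),n,x))
for p in(t,s):
    b=best(p,'coaster_mid')
    if b:
        m=b['mask']; c=max(cv2.findContours(m.astype(np.uint8),0,1)[0],key=len); (u,v),_=cv2.minEnclosingCircle(c)
        print('coaster',b['confidence'],m.sum(),onplane(p,np.array([u,v]),78.))
E
```

```text
ring_white (0.6, (array([ 502.9, -185.7]), np.float64(39.364979062912084)))
ring_white None
ring_blue (0.69, (array([522.5, 112.7]), np.float64(38.75672680318893)))
ring_blue (0.67, (array([522.1, 113.3]), np.float64(39.705488374308096)))
ring_green (0.59, (array([657.8, -44.5]), np.float64(39.13425132492878)))
ring_green (0.58, (array([643.9, -45.6]), np.float64(26.586031560713)))
cup_mid [(0.6, np.int64(1274)), None]
(array([429.7, 343.1, -17. ]), np.float64(0.03295019157088119))
candle_mid [(0.94, np.int64(954)), (0.65, np.int64(715))]
(array([ 425.6, -328.5,    3. ]), np.float64(0.2610891309179817))
jar_mid [(0.97, np.int64(904)), (0.61, np.int64(1362))]
(array([651. , 252.2,   3.4]), np.float64(0.2973537518312499))
salt_mid [(0.66, np.int64(537)), (0.76, np.int64(813))]
(array([548.5, 363.2,   1.5]), np.float64(0.22192571940655192))
coaster 0.63 984 [ 543.1 -365.9   78. ]
coaster 0.73 431 [ 544.8 -362.5   78. ]
```

The two views agree on the rings: left ring (522.3,113), behind (657.5,-45) and right (503,-185.7). Board yaw is about -0.065. Next I hover over the caddy.

```bash
cat >> h.py <<'E'
def go(*pts):
    """pts: (x,y,z) world mm TCP targets, printed as tool-axis mm deltas at present orientation"""
    T=T_tool(); c=T[:3,3]; o=bot.get_obs()
    print('t',round(o['time'],1),'tcp',c.round(1),'zdir deg',round(np.degrees(np.arctan2(T[1,2],T[0,2])),1),'tilt',np.round(T[2,:3],3),'w',round(o['grip_width'],1),'F',np.round(o['contact_force'],1))
    for q in pts:
        print(q,'->',(T[:3,:3].T@(np.array(q)-c)).round(1)); c=np.array(q,float)
E
python3 - <<'E'
from h import *
go((543,-365,234))
print(T_tool().round(3))
E
```

```text
t 1.9 tcp [ 227.3 -473.2  234.8] zdir deg -64.3 tilt [ 0. -1.  0.] w 91.6 F [ 1.2  0.1 -0.2]
(543, -365, 234) -> [-331.4    0.7   39.1]
[[-9.01000e-01  0.00000e+00  4.33000e-01  2.27344e+02]
 [-4.33000e-01 -0.00000e+00 -9.01000e-01 -4.73242e+02]
 [ 0.00000e+00 -1.00000e+00  0.00000e+00  2.34750e+02]
 [ 0.00000e+00  0.00000e+00  0.00000e+00  1.00000e+00]]
```

Emit:
{"api": "arm_command", "payload": {"deltas": [[-0.03, 0, 0.004, 0], [-0.034, 0, 0.004, 0], [-0.034, 0, 0.004, 0], [-0.034, 0, 0.004, 0], [-0.034, 0, 0.004, 0]]}}

```text
time: 2.45
tool_pos: [386.9, -418.8, 234.8]
tcp_rot: [-1.571, -0.0, -2.694]
contact_force: [-0.2, -0.8, 0.7]
grip_width: 91.6
```

Emit:
{"api": "arm_command", "payload": {"deltas": [[-0.034, 0, 0.004, 0], [-0.034, 0, 0.004, 0], [-0.034, 0, 0.004, 0], [-0.034, 0, 0.004, 0], [-0.03, 0, 0.003, 0]]}}

```text
time: 2.95
tool_pos: [545.0, -363.9, 234.6]
tcp_rot: [-1.571, 0.0, -2.693]
contact_force: [-0.3, 0.5, -0.4]
grip_width: 91.9
```

```bash
python3 - <<'E'
from h import *
np.set_printoptions(precision=1,suppress=True)
go((543,-365,234))
p=shot('wrist'); save(p,'w1.png')
print(proj(p,(543.5,-364.5,78)))
for d in vision.find_in(p,'coaster_mid')[:2]: print(d['confidence'],w(p,d['xyz']))
b=best(p,'coaster_mid')
if b:
    m=b['mask']; c=max(cv2.findContours(m.astype(np.uint8),0,1)[0],key=len); print(b['confidence'],m.sum(),cv2.minEnclosingCircle(c),cv2.fitEllipse(c))
    print(onplane(p,np.array(cv2.fitEllipse(c)[0]),78.))
E
```

```text
t 3.0 tcp [ 545.  -363.9  234.6] zdir deg -64.3 tilt [-0. -1.  0.] w 91.9 F [-0.3  0.5 -0.4]
(543, -365, 234) -> [2.3 0.6 0.2]
[321.2 225.2]
0.83 [ 544.3 -368.5   79.4]
0.84 3487 ((325.22381591796875, 224.02407836914062), 33.732784271240234) ((325.2616882324219, 223.8429718017578), (65.38920593261719, 66.10881805419922), 79.28462982177734)
[ 546.3 -367.3   78. ]
```

View pics/w1.png

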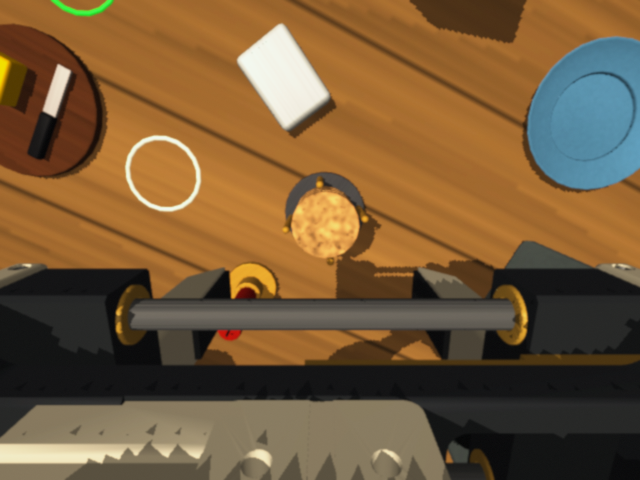

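The wrist view shows the stack at (325,223) with posts at about (320,184), (364,217), (331,261) and (286,229). From those I compute the gap angle.

```bash
python3 - <<'E'
from h import *
T=T_tool(); p=shot('wrist')
im=p['img'][165:285,265:385]; cv2.imwrite('pics/w1c.png',cv2.resize(im,None,fx=5,fy=5,interpolation=cv2.INTER_CUBIC)[:,:,::-1])
P=np.array([onplane(p,np.array(u),76.)[:2] for u in [(320,184),(364,217),(331,261),(286,229)]])
c=P.mean(0); print(P.round(1),c.round(1))
d=P-c; print(np.linalg.norm(d,axis=1).round(1), np.degrees(np.arctan2(d[:,1],d[:,0])).round(1))
E
```

```text
[[ 576.9 -346.5]
 [ 567.3 -396.8]
 [ 515.  -388.2]
 [ 525.  -335.9]] [ 546.  -366.9]
[37.  36.7 37.7 37.4] [  33.4  -54.7 -145.5  124.2]
```

View pics/w1c.png

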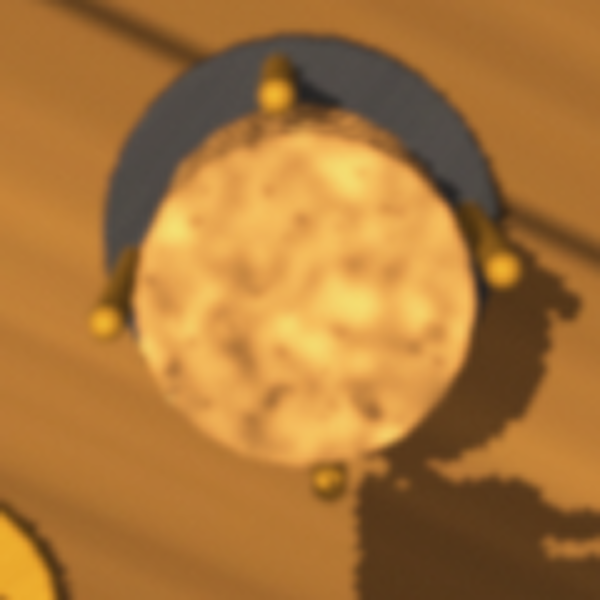

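Emit:
{"api": "arm_command", "payload": {"deltas": [[0, 0, 0, 7.3], [0, 0, 0, 7.3], [0, 0, 0, 7.3], [0, 0, 0, 7.3], [0, 0, 0, 7.1]]}}

```text
time: 3.65
tool_pos: [542.1, -365.6, 235.0]
tcp_rot: [-1.57, -0.0, 2.949]
contact_force: [-0.6, 0.3, -0.5]
grip_width: 91.8
```

Emit:
{"api": "arm_command", "payload": {"deltas": [[0, 0, 0, 0], [0, 0, 0, 0]]}}

```text
time: 3.85
tool_pos: [542.6, -365.3, 234.9]
tcp_rot: [-1.571, -0.0, 2.958]
contact_force: [1.1, -0.5, 0.4]
grip_width: 91.7
```

```bash
python3 - <<'E'
from h import *
p=shot('wrist')
b=best(p,'coaster_mid'); c=max(cv2.findContours(b['mask'].astype(np.uint8),0,1)[0],key=len)
e=cv2.fitEllipse(c); q=onplane(p,np.array(e[0]),78.); print(e,q)
b=best(p,'candle_mid')
go((545.5,-366.5,140),(545.5,-366.5,76))
E
```

```text
((323.4438171386719, 219.2238311767578), (65.95903778076172, 66.50463104248047), 79.63226318359375) [ 546.00837372 -368.25460068   78.        ]
t 4.0 tcp [ 543.1 -364.9  234.8] zdir deg -100.6 tilt [ 0. -1.  0.] w 91.9 F [ 0.9 -0.3  0.2]
(545.5, -366.5, 140) -> [-2.6 94.8  1.1]
(545.5, -366.5, 76) -> [-0. 64. -0.]
```

Emit:
{"api": "arm_command", "payload": {"deltas": [[-0.003, 0.03, 0.001, 0], [0, 0.04, 0, 0], [0, 0.04, 0, 0], [0, 0.028, 0, 0], [0, 0.01, 0, 0]]}}

```text
time: 4.5
tool_pos: [544.7, -365.0, 83.2]
tcp_rot: [-1.574, -0.005, 2.957]
contact_force: [-0.0, -1.6, 0.5]
grip_width: 91.9
```

Emit:
{"api": "arm_command", "payload": {"deltas": [[0, 0.01, 0, 0], [0, 0, 0, 0]]}}

```text
time: 4.7
tool_pos: [546.3, -366.3, 76.6]
tcp_rot: [-1.571, -0.0, 2.956]
contact_force: [-0.9, 0.5, 0.4]
grip_width: 92.1
```

```bash
python3 - <<'E'
from h import *
go((545.5,-366.5,76))
save(shot('wrist'),'w2.png')
E
```

```text
t 4.7 tcp [ 546.3 -366.3   76.6] zdir deg -100.6 tilt [ 0. -1.  0.] w 92.1 F [-0.9  0.5  0.4]
(545.5, -366.5, 76) -> [0.8 0.6 0.3]
```

View pics/w2.png

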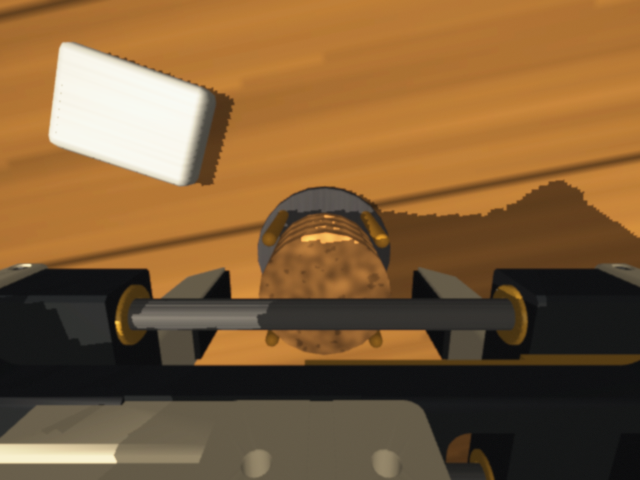

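The coaster sits centred between the fingers at (325,300), with the posts clear of both. I close now.

Emit:
{"api": "arm_command", "payload": {"deltas": [[0, 0, 0, 0], [0, 0, 0, 0], [0, 0, 0, 0], [0, 0, 0, 0], [0, 0, 0, 0]], "claw": 255}}

```text
time: 5.25
tool_pos: [546.4, -366.3, 77.0]
tcp_rot: [-1.57, 0.0, 2.956]
contact_force: [0.1, -0.3, 0.5]
grip_width: 63.0
```

Emit:
{"api": "arm_command", "payload": {"deltas": [[0, 0, 0, 0], [0, 0, 0, 0], [0, 0, 0, 0]]}}

```text
time: 5.55
tool_pos: [546.3, -366.2, 76.7]
tcp_rot: [-1.571, 0.0, 2.956]
contact_force: [-0.2, 0.2, 0.2]
grip_width: 62.5
```

Emit:
{"api": "arm_command", "payload": {"deltas": [[0, -0.006, 0, 0], [0, -0.01, 0, 0], [0, -0.016, 0, 0], [0, -0.02, 0, 0], [0, -0.02, 0, 0]]}}

```text
time: 6.05
tool_pos: [546.3, -366.2, 150.3]
tcp_rot: [-1.571, 0.0, 2.956]
contact_force: [0.3, -0.6, 0.4]
grip_width: 63.3
```

```bash
python3 - <<'E'
from h import *
save(shot('wrist'),'w3.png')
go((522.3,113,150),(522.3,113,14))
E
```

```text
t 6.1 tcp [ 547.7 -367.4  154.4] zdir deg -100.6 tilt [-0.006 -1.     0.004] w 63.0 F [ 1.6 -1.1  2.3]
(522.3, 113, 150) -> [ 113.6    2.1 -467.4]
(522.3, 113, 14) -> [  0.8 136.   -0.5]
```

View pics/w3.png

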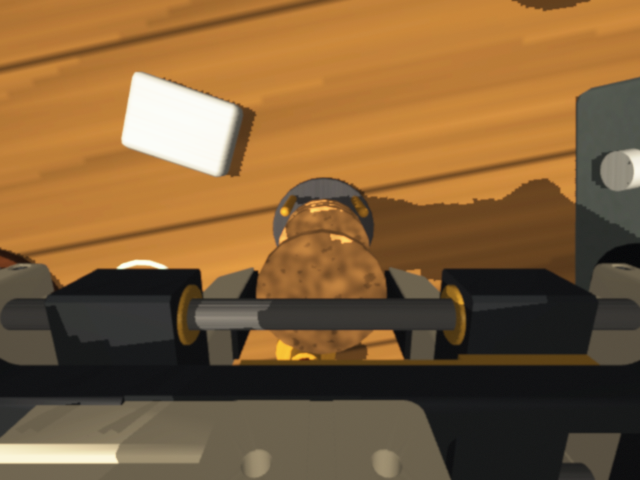

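Emit:
{"api": "arm_command", "payload": {"deltas": [[0.004, 0, -0.016, 0], [0.0076, 0, -0.031, 0], [0.0076, 0, -0.031, 0], [0.0076, 0, -0.031, 0], [0.0076, 0, -0.031, 0]]}}

```text
time: 6.6
tool_pos: [538.1, -221.1, 149.0]
tcp_rot: [-1.571, 0.001, 2.956]
contact_force: [0.1, -0.1, -0.6]
grip_width: 63.0
```

Emit:
{"api": "arm_command", "payload": {"deltas": [[0.0076, 0, -0.031, 0], [0.0076, 0, -0.031, 0], [0.0076, 0, -0.031, 0], [0.0076, 0, -0.031, 0], [0.0076, 0, -0.031, 0]]}}

```text
time: 7.1
tool_pos: [529.5, -61.7, 149.1]
tcp_rot: [-1.571, 0.001, 2.956]
contact_force: [0.4, -0.1, -0.5]
grip_width: 62.9
```

Emit:
{"api": "arm_command", "payload": {"deltas": [[0.0076, 0, -0.031, 0], [0.0076, 0, -0.031, 0], [0.0076, 0, -0.031, 0], [0.0076, 0, -0.031, 0], [0.0076, 0, -0.031, 0]]}}

```text
time: 7.6
tool_pos: [520.7, 97.8, 149.1]
tcp_rot: [-1.571, 0.001, 2.956]
contact_force: [0.3, -0.2, -1.2]
grip_width: 62.9
```

Emit:
{"api": "arm_command", "payload": {"deltas": [[0.003, 0, -0.017, 0], [0, 0.03, 0, 0], [0, 0.03, 0, 0], [0, 0.02, 0, 0], [0, 0, 0, 0]]}}

```text
time: 8.1
tool_pos: [519.2, 113.6, 66.4]
tcp_rot: [-1.569, -0.005, 2.956]
contact_force: [0.6, 0.3, -0.5]
grip_width: 63.0
```

```bash
python3 - <<'E'
from h import *
go((522.3,113,30),(522.3,113,13))
E
```

```text
t 8.1 tcp [519.2 113.6  66.4] zdir deg -100.6 tilt [ 0.005 -1.     0.001] w 63.0 F [ 0.6  0.3 -0.5]
(522.3, 113, 30) -> [-3.4 36.4  0. ]
(522.3, 113, 13) -> [-0.1 17.  -0. ]
```

Emit:
{"api": "arm_command", "payload": {"deltas": [[-0.003, 0.02, 0, 0], [0, 0.016, 0, 0], [0, 0.01, 0, 0], [0, 0.004, 0, 0], [0, 0, 0, 0]]}}

```text
time: 8.6
tool_pos: [524.2, 113.2, 19.0]
tcp_rot: [-1.571, 0.0, 2.956]
contact_force: [-0.1, 0.0, -0.6]
grip_width: 62.8
```

Emit:
{"api": "arm_command", "payload": {"deltas": [[0, 0.002, 0, 0], [0, 0, 0, 0]]}}

```text
time: 8.8
tool_pos: [524.4, 113.2, 17.2]
tcp_rot: [-1.571, 0.001, 2.956]
contact_force: [-0.7, -0.4, -0.1]
grip_width: 62.9
```

Emit:
{"api": "arm_command", "payload": {"deltas": [[0.002, 0.002, 0, 0], [0, 0.0015, 0, 0], [0, 0, 0, 0]]}}

```text
time: 9.1
tool_pos: [521.8, 113.5, 13.4]
tcp_rot: [-1.571, -0.0, 2.956]
contact_force: [-1.8, -0.0, 2.9]
grip_width: 63.0
```

Emit:
{"api": "arm_command", "payload": {"deltas": [[0, 0.001, 0, 0], [0, 0, 0, 0]]}}

```text
time: 9.3
tool_pos: [521.8, 113.6, 13.3]
tcp_rot: [-1.571, 0.0, 2.956]
contact_force: [-5.0, 0.5, 12.9]
grip_width: 63.4
```

Emit:
{"api": "arm_command", "payload": {"deltas": [[0, -0.001, 0, 0], [0, 0, 0, 0], [0, 0, 0, 0], [0, 0, 0, 0]], "claw": 0}}

```text
time: 9.7
tool_pos: [522.0, 113.5, 13.0]
tcp_rot: [-1.571, -0.0, 2.956]
contact_force: [0.5, -0.2, 0.1]
grip_width: 89.4
```

Emit:
{"api": "arm_command", "payload": {"deltas": [[0, -0.005, 0, 0], [0, -0.03, 0, 0], [0, -0.05, 0, 0], [0, -0.05, 0, 0], [0, -0.05, 0, 0]]}}

```text
time: 10.2
tool_pos: [521.6, 113.5, 200.4]
tcp_rot: [-1.571, -0.0, 2.956]
contact_force: [1.4, -0.2, -0.2]
grip_width: 91.7
```

```bash
python3 - <<'E'
from h import *
np.set_printoptions(precision=1,suppress=True)
go((430,340,220))
t=shot('top');s=shot('side');wr=shot('wrist')
for p in (t,s,wr):
    b=best(p,'coaster_mid')
    for d in vision.find_in(p,'coaster_mid')[:3]: print('c',round(d['confidence'],2),w(p,d['xyz']))
    b=[r for r in vision.regions_of(p,'coaster_mid')]
    for r in b:
        m=r['mask']; c=max(cv2.findContours(m.astype(np.uint8),0,1)[0],key=len)
        if len(c)>5: e=cv2.fitEllipse(c); print('  reg',round(r['confidence'],2),m.sum(),onplane(p,np.array(e[0]),14.))
for d in vision.find_in(wr,'cup_mid')[:1]: print('cup',d['confidence'],w(wr,d['xyz']))
b=best(wr,'cup_mid'); print(b and (b['mask'].sum(),fit([wr],[b['mask']],'cup_mid',(430,340))))
b2=best(s,'cup_mid'); print(b2 and b2['mask'].sum())
E
```

```text
t 10.2 tcp [521.6 113.5 200.4] zdir deg -100.6 tilt [ 0. -1.  0.] w 91.7 F [ 1.4 -0.2 -0.2]
(430, 340, 220) -> [ 131.9  -19.6 -205.7]
c 0.5 [509.1 -36.1   9.3]
c 0.49 [507.9  95.1  11.3]
c 0.34 [ 498.3 -186.2   -1.1]
  reg 0.23 4742 [510.5 -36.1  14. ]
  reg 0.57 938 [520.6 116.2  14. ]
  reg 0.45 102 [583.9 142.9  14. ]
c 0.94 [521.8 113.1  17.7]
c 0.65 [663.9 -41.    1.7]
  reg 0.89 2861 [521.8 113.2  14. ]
(np.int64(975), (array([422., 332.,  -4.]), np.float64(1.0)))
1911
```

Emit:
{"api": "arm_command", "payload": {"deltas": [[0.02, -0.008, -0.03, 0], [0.025, -0.008, -0.04, 0], [0.025, -0.008, -0.04, 0], [0.025, 0, -0.04, 0], [0.02, 0, -0.03, 0]]}}

```text
time: 11.45
tool_pos: [441.2, 314.0, 222.6]
tcp_rot: [-1.572, 0.001, 2.957]
contact_force: [-0.0, -1.6, 0.4]
grip_width: 91.4
```

Emit:
{"api": "arm_command", "payload": {"deltas": [[0.017, 0, -0.026, 0], [0, 0, 0, 0], [0, 0, 0, 0]]}}

```text
time: 11.75
tool_pos: [430.1, 340.6, 222.0]
tcp_rot: [-1.57, 0.0, 2.958]
contact_force: [-0.0, 0.0, -0.3]
grip_width: 91.4
```

```bash
python3 - <<'E'
from h import *
np.set_printoptions(precision=1,suppress=True)
s=shot('side');t=shot('top');wr=shot('wrist'); save(wr,'w4.png')
for p in (t,s,wr):
    for d in vision.find_in(p,'cup_mid')[:1]: print('cup',d['confidence'],w(p,d['xyz']))
pm=[]
for k,p in zip('tsw',(t,s,wr)):
    b=best(p,'cup_mid')
    if b:
        print(k,b['confidence'],b['mask'].sum(),fit([p],[b['mask']],'cup_mid',(430,340)))
        if k!='w': pm.append((p,b['mask']))
        else:
            c=max(cv2.findContours(b['mask'].astype(np.uint8),0,1)[0],key=len);e=cv2.fitEllipse(c);print(e,onplane(p,np.array(e[0]),66.))
if len(pm)>1: print(fit(*zip(*pm),'cup_mid',(430,340)))
go((430,340,100))
E
```

```text
cup 0.68 [427.1 340.9  23.7]
cup 0.77 [419.4 342.9  35.8]
t 0.78 838 (array([ 438.3,  401.8, -189. ]), np.float64(0.18000000000000005))
s 0.97 1678 (array([429.9, 339.8,   0.3]), np.float64(0.13077322262584323))
w 0.7 3478 (array([427.6, 337.9,  -9.7]), np.float64(0.00829756795422032))
((323.1787109375, 223.44557189941406), (65.09803771972656, 66.24626922607422), 77.32643127441406) [430.4 337.4  66. ]
(array([428.3, 331.6, -17.9]), np.float64(0.4566732760519939))
t 12.2 tcp [430.7 339.9 222.2] zdir deg -100.7 tilt [-0. -1.  0.] w 91.8 F [-0.4  0.1  0.4]
(430, 340, 100) -> [  0.7 122.2   0. ]
```

View pics/w4.png

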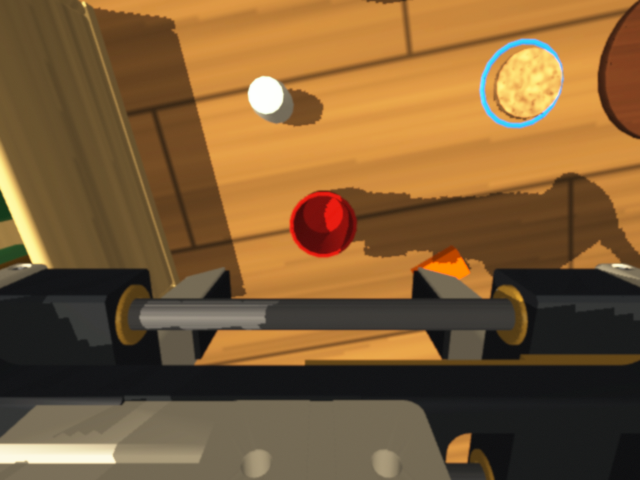

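The cup rim is at (323,223), centred between the open fingers, with nothing near them. The coaster lies centred in the blue ring at (528,83). Now I go down to the cup.

Emit:
{"api": "arm_command", "payload": {"deltas": [[0, 0.03, 0.0015, 0], [0, 0.04, 0, 0], [0, 0.04, 0, 0], [0, 0.04, 0, 0], [0, 0.02, 0, 0]]}}

```text
time: 12.7
tool_pos: [428.6, 337.7, 49.0]
tcp_rot: [-1.568, -0.004, 2.955]
contact_force: [-0.4, 0.1, -0.7]
grip_width: 92.0
```

Emit:
{"api": "arm_command", "payload": {"deltas": [[0, 0.004, 0, 0], [0, 0, 0, 0]]}}

```text
time: 12.9
tool_pos: [430.2, 338.8, 48.1]
tcp_rot: [-1.57, -0.0, 2.956]
contact_force: [-0.1, -0.5, 0.3]
grip_width: 91.7
```

Emit:
{"api": "arm_command", "payload": {"deltas": [[0, 0, 0, 0], [0, 0, 0, 0], [0, 0, 0, 0], [0, 0, 0, 0], [0, 0, 0, 0]], "claw": 255}}

```text
time: 13.4
tool_pos: [430.3, 339.0, 48.9]
tcp_rot: [-1.571, 0.001, 2.956]
contact_force: [-0.9, -1.0, 4.2]
grip_width: 62.4
```

Emit:
{"api": "arm_command", "payload": {"deltas": [[0, 0, 0, 0], [0, 0, 0, 0]]}}

```text
time: 13.6
tool_pos: [430.4, 339.0, 48.9]
tcp_rot: [-1.571, 0.001, 2.956]
contact_force: [-0.4, -1.3, 5.6]
grip_width: 62.1
```

Emit:
{"api": "arm_command", "payload": {"deltas": [[0, -0.006, 0, 0], [0, -0.012, 0, 0], [0, -0.02, 0, 0], [0, -0.03, 0, 0], [0, -0.02, 0, 0]]}}

```text
time: 14.1
tool_pos: [430.5, 339.2, 138.6]
tcp_rot: [-1.572, 0.002, 2.956]
contact_force: [0.1, 0.1, -1.1]
grip_width: 62.1
```

Emit:
{"api": "arm_command", "payload": {"deltas": [[0, 0, 0, 0], [0, 0, 0, 0]]}}

```text
time: 14.3
tool_pos: [429.9, 338.8, 136.2]
tcp_rot: [-1.571, 0.0, 2.956]
contact_force: [-0.5, 0.7, -2.2]
grip_width: 62.1
```

```bash
python3 - <<'E'
from h import *
go((521.8,113.2,130),(521.8,113.2,64))
p=shot('wrist'); save(p,'w5.png')
E
```

```text
t 14.3 tcp [429.9 338.8 136.2] zdir deg -100.6 tilt [-0. -1. -0.] w 62.1 F [-0.5  0.7 -2.2]
(521.8, 113.2, 130) -> [-132.     6.2  204.7]
(521.8, 113.2, 64) -> [ 0. 66.  0.]
```

View pics/w5.png

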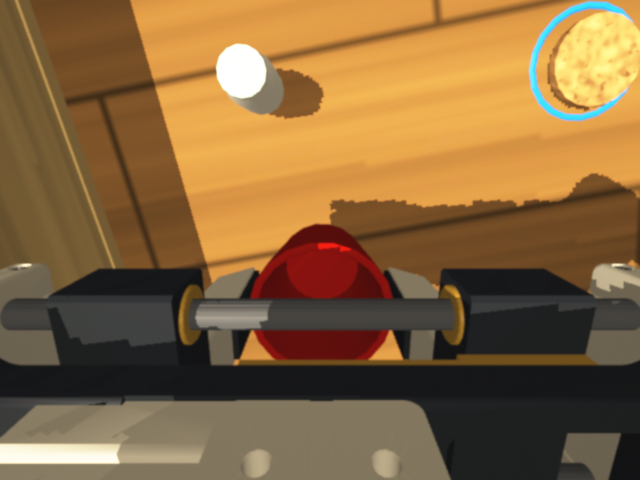

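The cup is held upright, rim about (252..391, 242..). I'll work out its offset from the TCP and move over.

```bash
python3 - <<'E'
from h import *
p=shot('wrist')
T=T_tool()
for v in (242,):
  q=onplane(p,np.array([321.5,v]),153.3); print((T[:3,:3].T@(q-T[:3,3])).round(1), 'far rim pt; expect x=-32')
E
```

```text
[-30.9 -18.4  -0. ] far rim pt; expect x=-32
```

Emit:
{"api": "arm_command", "payload": {"deltas": [[-0.01, 0, 0.016, 0], [-0.016, 0, 0.025, 0], [-0.016, 0, 0.025, 0], [-0.016, 0, 0.025, 0], [-0.016, 0, 0.025, 0]]}}

```text
time: 14.9
tool_pos: [481.0, 210.0, 134.8]
tcp_rot: [-1.57, -0.002, 2.956]
contact_force: [0.6, 0.3, -2.2]
grip_width: 62.2
```

Emit:
{"api": "arm_command", "payload": {"deltas": [[-0.016, 0, 0.025, 0], [-0.016, 0, 0.025, 0], [-0.016, 0, 0.025, 0], [-0.01, 0, 0.014, 0], [0, 0, 0, 0]]}}

```text
time: 15.4
tool_pos: [522.2, 111.0, 134.8]
tcp_rot: [-1.57, -0.002, 2.953]
contact_force: [0.1, 0.4, -0.7]
grip_width: 62.2
```

Emit:
{"api": "arm_command", "payload": {"deltas": [[0, 0.02, 0, 0], [0, 0.02, 0, 0], [0, 0.015, 0, 0], [0, 0.01, 0, 0], [0, 0, 0, 0]]}}

```text
time: 15.9
tool_pos: [520.5, 113.5, 69.4]
tcp_rot: [-1.57, -0.004, 2.956]
contact_force: [-0.3, 0.6, -2.4]
grip_width: 62.0
```

```bash
python3 - <<'E'
from h import *
go((521.8,113.2,63.5))
E
```

```text
t 15.9 tcp [520.5 113.5  69.4] zdir deg -100.6 tilt [ 0.004 -1.     0.001] w 62.0 F [-0.3  0.6 -2.4]
(521.8, 113.2, 63.5) -> [-1.4  5.9  0.1]
```

Emit:
{"api": "arm_command", "payload": {"deltas": [[0, 0.003, 0, 0], [0, 0.002, 0, 0], [0, 0, 0, 0]]}}

```text
time: 16.2
tool_pos: [522.1, 113.1, 66.5]
tcp_rot: [-1.571, 0.001, 2.956]
contact_force: [-0.3, -0.1, -2.1]
grip_width: 62.3
```

Emit:
{"api": "arm_command", "payload": {"deltas": [[0, 0.0015, 0, 0], [0, 0, 0, 0]]}}

```text
time: 16.4
tool_pos: [522.0, 113.0, 64.9]
tcp_rot: [-1.571, 0.0, 2.956]
contact_force: [-0.0, 0.8, -1.9]
grip_width: 62.3
```

Emit:
{"api": "arm_command", "payload": {"deltas": [[0, 0.0015, 0, 0], [0, 0, 0, 0]]}}

```text
time: 16.6
tool_pos: [521.9, 113.0, 63.1]
tcp_rot: [-1.571, -0.0, 2.956]
contact_force: [-0.6, -0.5, -1.7]
grip_width: 62.2
```

Emit:
{"api": "arm_command", "payload": {"deltas": [[0, 0.001, 0, 0], [0, 0, 0, 0]]}}

```text
time: 16.8
tool_pos: [522.3, 113.0, 62.9]
tcp_rot: [-1.571, 0.001, 2.956]
contact_force: [-1.8, -0.5, 4.9]
grip_width: 62.5
```

Contact made, so I release and rise.

Emit:
{"api": "arm_command", "payload": {"deltas": [[0, 0, 0, 0], [0, 0, 0, 0], [0, 0, 0, 0], [0, 0, 0, 0]], "claw": 0}}

```text
time: 17.2
tool_pos: [521.9, 113.0, 62.1]
tcp_rot: [-1.571, -0.0, 2.956]
contact_force: [1.1, 1.5, 0.2]
grip_width: 88.9
```

Emit:
{"api": "arm_command", "payload": {"deltas": [[0, -0.01, 0, 0], [0, -0.04, 0, 0], [0, -0.05, 0, 0], [0, -0.05, 0, 0], [0, -0.03, 0, 0]]}}

```text
time: 17.7
tool_pos: [522.9, 113.2, 247.2]
tcp_rot: [-1.572, 0.006, 2.956]
contact_force: [0.4, 0.0, 0.3]
grip_width: 91.4
```

```bash
python3 - <<'E'
from h import *
np.set_printoptions(precision=1,suppress=True)
p=shot('wrist'); save(p,'w6.png')
b=best(p,'cup_mid');c=max(cv2.findContours(b['mask'].astype(np.uint8),0,1)[0],key=len);e=cv2.fitEllipse(c);print(e,onplane(p,np.array(e[0]),80.))
PROF['cup_mid']=[(z+14,r) for z,r in PROF['cup_mid']]
s=shot('side');b=best(s,'cup_mid'); print(b and fit([s],[b['mask']],'cup_mid',(522,113)))
b=best(s,'coaster_mid'); print(b and b['mask'].sum())
b=best(s,'candle_mid'); print(b and fit([s],[b['mask']],'candle_mid',(424,-320)))
go((424,-320,245))
E
```

```text
((322.3653869628906, 222.7933349609375), (63.57228469848633, 64.53414154052734), 33.23517608642578) [521.9 112.3  80. ]
(array([520.6, 107.4,  -6.9]), np.float64(0.05364511691884455))
326
(array([ 424.9, -323.3,    4.8]), np.float64(0.06921241050119331))
t 18.0 tcp [521.1 113.  241. ] zdir deg -100.6 tilt [ 0. -1.  0.] w 91.5 F [-0.8  0.1  1.4]
(424, -320, 245) -> [ 15.5  -3.6 443.5]
```

View pics/w6.png

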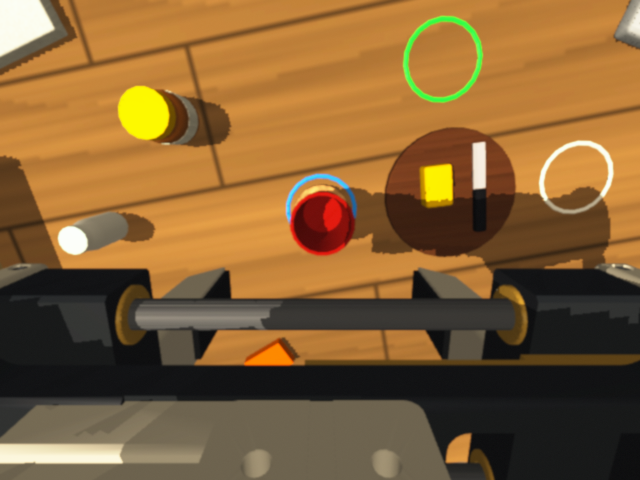

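The wrist view shows the cup (322,222) centred on the coaster inside the blue ring. Green ring is at (443,59), white at (577,177), jar (150,113) and salt (75,238). Next is the candle.

```bash
python3 - <<'E'
from h import *
p=shot('wrist'); print(onplane(p,np.array([443.5,59.]),0.).round(1),onplane(p,np.array([576.7,177.]),0.).round(1))
E
```

```text
[653.  -43.8   0. ] [ 501.4 -183.1    0. ]
```

Emit:
{"api": "arm_command", "payload": {"deltas": [[0, 0, 0.03, 0], [0.002, 0, 0.044, 0], [0.002, 0, 0.044, 0], [0.002, 0, 0.044, 0], [0.002, 0, 0.044, 0]]}}

```text
time: 18.55
tool_pos: [474.9, -89.2, 240.9]
tcp_rot: [-1.571, -0.003, 2.956]
contact_force: [0.4, 0.3, 0.4]
grip_width: 91.2
```

Emit:
{"api": "arm_command", "payload": {"deltas": [[0.002, 0, 0.044, 0], [0.002, 0, 0.044, 0], [0.002, 0, 0.044, 0], [0.002, 0, 0.044, 0], [0.002, 0, 0.044, 0]]}}

```text
time: 19.05
tool_pos: [424.5, -303.6, 240.9]
tcp_rot: [-1.572, -0.002, 2.956]
contact_force: [0.7, -0.1, 1.0]
grip_width: 91.3
```

Emit:
{"api": "arm_command", "payload": {"deltas": [[0, 0, 0.018, 0], [0, 0, 0, 0], [0, 0, 0, 0]]}}

```text
time: 19.35
tool_pos: [422.1, -319.1, 241.3]
tcp_rot: [-1.573, -0.002, 2.955]
contact_force: [-0.3, 0.5, -0.7]
grip_width: 91.7
```

```bash
python3 - <<'E'
from h import *
np.set_printoptions(precision=1,suppress=True)
p=shot('wrist'); save(p,'w7.png')
for d in vision.find_in(p,'candle_mid')[:1]: print(d['confidence'],w(p,d['xyz']))
b=best(p,'candle_mid'); print(b and (b['confidence'],b['mask'].sum(),fit([p],[b['mask']],'candle_mid',(424,-321))))
go((424,-321,150),(424,-321,75))
E
```

```text
0.57 [ 432.7 -328.8   11. ]
(0.89, np.int64(2116), (array([ 421.7, -328.3,  -20.4]), np.float64(0.026536312849162025)))
t 19.5 tcp [ 422.7 -318.5  242.1] zdir deg -100.5 tilt [ 0. -1. -0.] w 92.2 F [-0.3  0.1  0.5]
(424, -321, 150) -> [-1.8 92.1  2.3]
(424, -321, 75) -> [-0. 75.  0.]
```

View pics/w7.png

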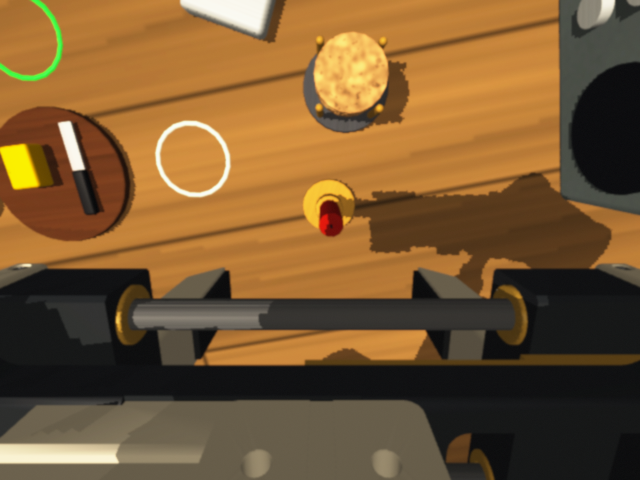

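The candle's foot is centred near (329,205) and its top near (331,226). The caddy is intact at (350,73).

```bash
python3 - <<'E'
from h import *
p=shot('wrist'); T=T_tool()
for uv,z in (((329,205.),10.),((331,226.),110.)):
    q=onplane(p,np.array(uv),z); print(q.round(1),(T[:3,:3].T@(q-T[:3,3])).round(1))
for n in ['ring_white','ring_green']:
    b=best(p,n); print(n,b and ringc(p,b['mask']))
E
```

```text
[ 425.8 -328.3   10. ] [ -4.8 232.3   9. ]
[ 424.2 -327.4  110. ] [ -3.  132.3   8.5]
ring_white (array([ 503.61022743, -186.39776882]), np.float64(39.74186282839789))
ring_green (array([657.18455265, -45.85929494]), np.float64(39.51038423162511))
```

Emit:
{"api": "arm_command", "payload": {"deltas": [[-0.0035, 0.01, 0.0085, 0], [0, 0.04, 0, 0], [0, 0.04, 0, 0], [0, 0.04, 0, 0], [0, 0.03, 0, 0]]}}

```text
time: 20.15
tool_pos: [423.4, -328.4, 79.2]
tcp_rot: [-1.572, -0.002, 2.956]
contact_force: [1.1, -0.6, -0.2]
grip_width: 92.2
```

Emit:
{"api": "arm_command", "payload": {"deltas": [[0, 0.018, 0, 0], [0, 0, 0, 0]]}}

```text
time: 20.35
tool_pos: [422.7, -327.8, 61.0]
tcp_rot: [-1.574, -0.005, 2.956]
contact_force: [-0.2, 0.5, -0.2]
grip_width: 91.5
```

Emit:
{"api": "arm_command", "payload": {"deltas": [[0, 0, 0, 0], [0, 0, 0, 0], [0, 0, 0, 0], [0, 0, 0, 0], [0, 0, 0, 0]], "claw": 160}}

```text
time: 20.85
tool_pos: [424.3, -329.2, 64.8]
tcp_rot: [-1.57, 0.001, 2.956]
contact_force: [0.7, -0.3, -0.2]
grip_width: 56.7
```

```bash
python3 - <<'E'
from h import *
go((425,-327,64))
p=shot('wrist'); save(p,'w8.png')
E
```

```text
t 20.9 tcp [ 424.3 -329.2   64.8] zdir deg -100.6 tilt [-0.001 -1.     0.001] w 56.7 F [ 0.7 -0.3 -0.2]
(425, -327, 64) -> [-0.2  0.8 -2.3]
```

View pics/w8.png

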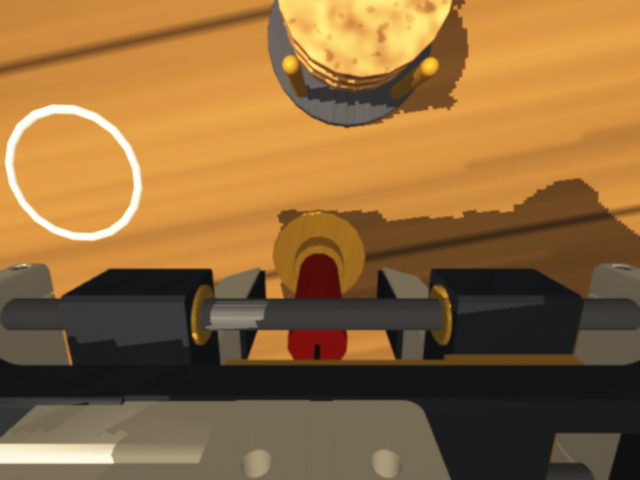

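The candle stands centred between the half-closed fingers, about (318,310). I close, lift, and measure how the candle sits against the TCP.

Emit:
{"api": "arm_command", "payload": {"deltas": [[0, 0, -0.0005, 0], [0, 0, 0, 0], [0, 0, 0, 0], [0, 0, 0, 0], [0, 0, 0, 0]], "claw": 255}}

```text
time: 21.4
tool_pos: [424.1, -328.4, 64.1]
tcp_rot: [-1.571, -0.0, 2.956]
contact_force: [-0.0, -0.3, -1.0]
grip_width: 21.4
```

Emit:
{"api": "arm_command", "payload": {"deltas": [[0, -0.004, 0, 0], [0, -0.01, 0, 0], [0, -0.02, 0, 0], [0, -0.02, 0, 0], [0, -0.02, 0, 0]]}}

```text
time: 21.9
tool_pos: [424.2, -328.5, 139.7]
tcp_rot: [-1.571, 0.0, 2.956]
contact_force: [-0.5, -0.2, -1.5]
grip_width: 21.2
```

Emit:
{"api": "arm_command", "payload": {"deltas": [[0, -0.02, 0, 0], [0, 0, 0, 0], [0, 0, 0, 0]]}}

```text
time: 22.2
tool_pos: [424.2, -328.5, 158.4]
tcp_rot: [-1.57, 0.001, 2.956]
contact_force: [-0.4, 0.6, -2.8]
grip_width: 21.8
```

```bash
python3 - <<'E'
from h import *
p=shot('wrist'); save(p,'w9.png')
go((657.3,-45.5,150),(657.3,-45.5,65))
E
```

```text
t 22.2 tcp [ 423.8 -328.1  157.6] zdir deg -100.6 tilt [ 0.001 -1.    -0.001] w 21.8 F [-0.3 -0.8 -2.6]
(657.3, -45.5, 150) -> [-177.3    7.6 -320.9]
(657.3, -45.5, 65) -> [-0.1 85.   0. ]
```

View pics/w9.png

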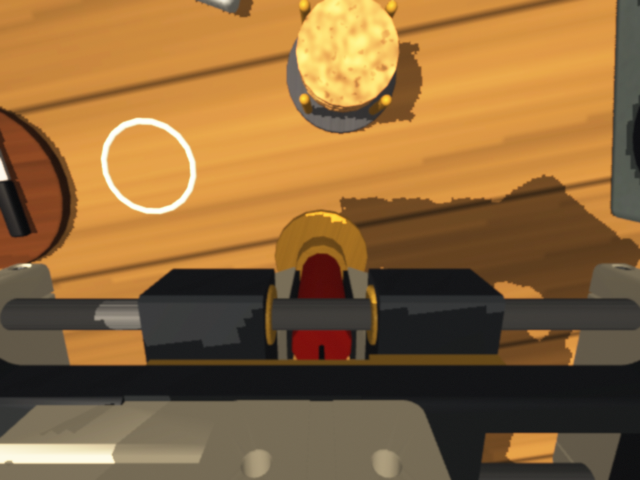

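```bash
python3 - <<'E'
from h import *
p=shot('wrist'); T=T_tool()
q=onplane(p,np.array([321,256.5]),103.); print((T[:3,:3].T@(q-T[:3,3])).round(1))
E
```

```text
[-1.  54.3  0. ]
```

Emit:
{"api": "arm_command", "payload": {"deltas": [[-0.007, 0, -0.013, 0], [-0.013, 0, -0.0235, 0], [-0.013, 0, -0.0235, 0], [-0.013, 0, -0.0235, 0], [-0.013, 0, -0.0235, 0]]}}

```text
time: 22.8
tool_pos: [502.6, -232.3, 157.3]
tcp_rot: [-1.572, -0.001, 2.956]
contact_force: [0.4, -0.5, -1.4]
grip_width: 21.3
```

Emit:
{"api": "arm_command", "payload": {"deltas": [[-0.013, 0, -0.0235, 0], [-0.013, 0, -0.0235, 0], [-0.013, 0, -0.0235, 0], [-0.013, 0, -0.0235, 0], [-0.013, 0, -0.0235, 0]]}}

```text
time: 23.3
tool_pos: [588.0, -128.6, 157.1]
tcp_rot: [-1.571, -0.002, 2.956]
contact_force: [0.8, -0.5, -1.7]
grip_width: 21.7
```

Emit:
{"api": "arm_command", "payload": {"deltas": [[-0.013, 0, -0.0235, 0], [-0.013, 0, -0.0235, 0], [-0.013, 0, -0.0235, 0], [-0.008, 0, -0.015, 0], [-0.006, 0, -0.011, 0]]}}

```text
time: 23.8
tool_pos: [657.7, -43.4, 156.8]
tcp_rot: [-1.571, -0.002, 2.957]
contact_force: [0.3, -0.7, -1.4]
grip_width: 21.4
```

Emit:
{"api": "arm_command", "payload": {"deltas": [[0, 0.01, 0, 0], [0, 0.02, 0, 0], [0, 0.02, 0, 0], [0, 0, 0, 0], [0, 0, 0, 0]]}}

```text
time: 24.3
tool_pos: [656.9, -46.2, 107.7]
tcp_rot: [-1.571, -0.002, 2.955]
contact_force: [-0.1, 0.2, -1.5]
grip_width: 21.2
```

```bash
python3 - <<'E'
from h import *
go((657.3,-45.5,66))
E
```

```text
t 24.3 tcp [656.9 -46.2 107.7] zdir deg -100.7 tilt [ 0.002 -1.     0.   ] w 21.2 F [-0.1  0.2 -1.5]
(657.3, -45.5, 66) -> [-0.4 41.7 -0.8]
```

Emit:
{"api": "arm_command", "payload": {"deltas": [[0, 0.015, 0, 0], [0, 0.015, 0, 0], [0, 0.008, 0, 0], [0, 0.003, 0, 0], [0, 0, 0, 0]]}}

```text
time: 24.8
tool_pos: [657.3, -45.7, 66.9]
tcp_rot: [-1.571, -0.001, 2.956]
contact_force: [-1.0, -0.1, -2.1]
grip_width: 21.5
```

Emit:
{"api": "arm_command", "payload": {"deltas": [[0, 0.001, 0, 0], [0, 0, 0, 0]]}}

```text
time: 25.0
tool_pos: [657.8, -45.8, 66.7]
tcp_rot: [-1.571, 0.001, 2.956]
contact_force: [-1.1, 0.3, -1.2]
grip_width: 21.9
```

Emit:
{"api": "arm_command", "payload": {"deltas": [[0, 0.001, 0, 0], [0, 0, 0, 0]]}}

```text
time: 25.2
tool_pos: [657.5, -45.7, 65.4]
tcp_rot: [-1.571, 0.0, 2.956]
contact_force: [-0.0, 0.4, -2.1]
grip_width: 21.3
```

Emit:
{"api": "arm_command", "payload": {"deltas": [[0, 0.001, 0, 0], [0, 0, 0, 0]]}}

```text
time: 25.4
tool_pos: [657.4, -45.7, 64.1]
tcp_rot: [-1.571, -0.0, 2.956]
contact_force: [0.3, -0.5, -1.9]
grip_width: 21.6
```

Emit:
{"api": "arm_command", "payload": {"deltas": [[0, 0.001, 0, 0], [0, 0, 0, 0]]}}

```text
time: 25.6
tool_pos: [657.6, -45.7, 64.0]
tcp_rot: [-1.571, 0.001, 2.956]
contact_force: [-2.9, 0.6, 4.9]
grip_width: 21.4
```

Emit:
{"api": "arm_command", "payload": {"deltas": [[0, 0, 0, 0], [0, 0, 0, 0], [0, 0, 0, 0], [0, 0, 0, 0]], "claw": 0}}

```text
time: 26.0
tool_pos: [657.5, -45.7, 63.1]
tcp_rot: [-1.571, -0.0, 2.956]
contact_force: [0.6, 0.0, 0.0]
grip_width: 49.1
```

Emit:
{"api": "arm_command", "payload": {"deltas": [[0, -0.01, 0, 0], [0, -0.04, 0, 0], [0, -0.05, 0, 0], [0, -0.05, 0, 0], [0, -0.03, 0, 0]]}}

```text
time: 26.5
tool_pos: [658.4, -45.9, 249.0]
tcp_rot: [-1.571, 0.007, 2.956]
contact_force: [0.5, -0.8, -0.1]
grip_width: 88.7
```

```bash
python3 - <<'E'
from h import *
np.set_printoptions(precision=1,suppress=True)
p=shot('wrist')
for s in [shot('side'),p]:
    b=best(s,'candle_mid'); print(b and (b['confidence'],fit([s],[b['mask']],'candle_mid',(657,-46))))
s=shot('side'); b=best(s,'jar_mid'); print(b and fit([s],[b['mask']],'jar_mid',(646,255)))
go((646,255,235))
E
```

```text
(0.85, (array([657.2, -44.1,   2.3]), np.float64(0.049056603773584895)))
(0.64, (array([656.2, -45.6, -12.6]), np.float64(0.015969938938468764)))
(array([662.5, 216.1, -68.5]), np.float64(0.03530259365994237))
t 26.8 tcp [656.7 -45.6 241.7] zdir deg -100.6 tilt [ 0. -1.  0.] w 91.8 F [-0.2 -0.3 -0.1]
(646, 255, 235) -> [  66.     6.9 -293.4]
```

Emit:
{"api": "arm_command", "payload": {"deltas": [[0.008, 0, -0.036, 0], [0.0095, 0, -0.042, 0], [0.0095, 0, -0.042, 0], [0.0095, 0, -0.042, 0], [0.0095, 0, -0.042, 0]]}}

```text
time: 27.3
tool_pos: [649.0, 164.8, 241.1]
tcp_rot: [-1.57, -0.003, 2.956]
contact_force: [1.0, -0.1, -0.5]
grip_width: 91.7
```

Emit:
{"api": "arm_command", "payload": {"deltas": [[0.0095, 0, -0.042, 0], [0.0095, 0, -0.042, 0], [0, 0, 0, 0], [0, 0, 0, 0]]}}

```text
time: 27.7
tool_pos: [646.0, 250.1, 241.1]
tcp_rot: [-1.569, -0.003, 2.958]
contact_force: [0.0, -0.5, 0.1]
grip_width: 91.6
```

```bash
python3 - <<'E'
from h import *
np.set_printoptions(precision=1,suppress=True)
p=shot('wrist'); save(p,'w10.png')
for d in vision.find_in(p,'jar_mid')[:1]: print(d['confidence'],w(p,d['xyz']))
b=best(p,'jar_mid'); print(b and (b['confidence'],b['mask'].sum(),fit([p],[b['mask']],'jar_mid',(646,255))))
b=best(p,'salt_mid'); print(b and (b['confidence'],b['mask'].sum(),fit([p],[b['mask']],'salt_mid',(546,362))))
m=cv2.inRange(p['img'],(170,150,0),(255,255,70)); c=max(cv2.findContours(m,0,1)[0],key=len); e=cv2.fitEllipse(c)
print(e,onplane(p,np.array(e[0]),75.))
go((646,255,48))
E
```

```text
0.61 [655.9 250.   74.3]
(0.93, np.int64(2225), (array([647.4, 253.4, -30.3]), np.float64(0.033539276257722905)))
(0.69, np.int64(390), (array([541.8, 367.8, -13.9]), np.float64(0.741263440860215)))
((581.3491821289062, 149.1407928466797), (43.04483413696289, 52.96824264526367), 38.411277770996094) [668.    4.1  75. ]
t 27.9 tcp [647.  247.7 242.8] zdir deg -100.8 tilt [ 0. -1.  0.] w 91.8 F [ 0.  -0.1 -0.1]
(646, 255, 48) -> [  2.2 194.8  -7.2]
```

View pics/w10.png

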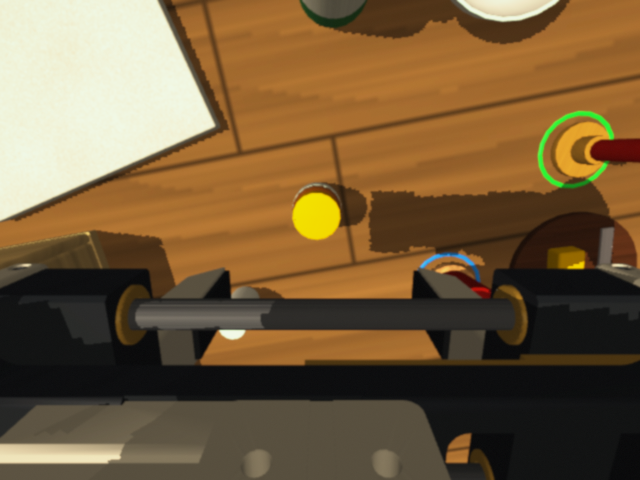

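The jar cap is at (316,216). The candle stands in the green ring at (578,150).

```bash
python3 - <<'E'
from h import *
p=shot('wrist'); T=T_tool()
q=onplane(p,np.array([316.5,216.]),75.); print(q.round(1),(T[:3,:3].T@(q-T[:3,3])).round(1))
E
```

```text
[652.4 250.9  75. ] [ -4.7 168.   -4.2]
```

Emit:
{"api": "arm_command", "payload": {"deltas": [[-0.004, 0.01, -0.004, 0], [0, 0.045, 0, 0], [0, 0.045, 0, 0], [0, 0.045, 0, 0], [0, 0.035, 0, 0]]}}

```text
time: 28.45
tool_pos: [650.4, 251.6, 59.5]
tcp_rot: [-1.569, -0.003, 2.955]
contact_force: [0.4, 0.7, -1.0]
grip_width: 91.4
```

Emit:
{"api": "arm_command", "payload": {"deltas": [[0, 0.02, 0, 0], [0, 0, 0, 0], [0, 0, 0, 0]]}}

```text
time: 28.75
tool_pos: [651.9, 252.2, 43.2]
tcp_rot: [-1.571, 0.0, 2.955]
contact_force: [0.6, -1.1, 1.0]
grip_width: 92.0
```

Emit:
{"api": "arm_command", "payload": {"deltas": [[0, 0, 0, 0], [0, 0, 0, 0], [0, 0, 0, 0], [0, 0, 0, 0], [0, 0, 0, 0]], "claw": 255}}

```text
time: 29.25
tool_pos: [651.6, 252.5, 43.6]
tcp_rot: [-1.571, 0.001, 2.956]
contact_force: [0.1, 0.5, 0.9]
grip_width: 56.6
```

Emit:
{"api": "arm_command", "payload": {"deltas": [[0, 0, 0, 0], [0, 0, 0, 0]]}}

```text
time: 29.45
tool_pos: [651.5, 252.6, 43.5]
tcp_rot: [-1.571, 0.0, 2.956]
contact_force: [-0.1, -0.5, 1.2]
grip_width: 50.5
```

Emit:
{"api": "arm_command", "payload": {"deltas": [[0, -0.004, 0, 0], [0, -0.01, 0, 0], [0, -0.03, 0, 0], [0, -0.035, 0, 0], [0, -0.035, 0, 0]]}}

```text
time: 29.95
tool_pos: [651.1, 252.4, 158.5]
tcp_rot: [-1.57, -0.001, 2.956]
contact_force: [1.4, -0.2, -3.2]
grip_width: 50.6
```

Emit:
{"api": "arm_command", "payload": {"deltas": [[0, -0.01, 0, 0], [0, 0, 0, 0]]}}

```text
time: 30.15
tool_pos: [652.2, 252.7, 169.1]
tcp_rot: [-1.572, 0.003, 2.956]
contact_force: [-0.5, 0.2, -3.6]
grip_width: 50.4
```

```bash
python3 - <<'E'
from h import *
p=shot('wrist'); T=T_tool()
b=best(p,'jar_mid'); m=b['mask']; v,u=np.where(m); print(m.sum(),u.min(),u.max(),v.min(),v.max())
m=cv2.inRange(p['img'],(150,130,0),(255,255,90)); m[:,:180]=0;m[:,460:]=0; v,u=np.where(m); print(m.sum()//255,u.min(),u.max(),v.min(),v.max())
go((503.3,-185.8,160),(503.3,-185.8,41))
E
```

```text
9207 265 379 226 359
7 434 435 299 302
t 30.2 tcp [650.5 252.2 165.2] zdir deg -100.6 tilt [ 0.003 -1.     0.002] w 50.5 F [-1.3  0.3 -3.8]
(503.3, -185.8, 160) -> [ 63.7   6.1 457.7]
(503.3, -185.8, 41) -> [ -0.3 119.   -0.2]
```

Emit:
{"api": "arm_command", "payload": {"deltas": [[0.002, 0, 0.015, 0], [0.0045, 0, 0.033, 0], [0.0045, 0, 0.033, 0], [0.0045, 0, 0.033, 0], [0.0045, 0, 0.033, 0]]}}

```text
time: 30.75
tool_pos: [602.8, 110.5, 164.4]
tcp_rot: [-1.569, -0.005, 2.956]
contact_force: [0.6, -0.6, -2.0]
grip_width: 50.6
```

Emit:
{"api": "arm_command", "payload": {"deltas": [[0.0045, 0, 0.033, 0], [0.0045, 0, 0.033, 0], [0.0045, 0, 0.033, 0], [0.0045, 0, 0.033, 0], [0.0045, 0, 0.033, 0]]}}

```text
time: 31.25
tool_pos: [550.2, -47.2, 164.8]
tcp_rot: [-1.571, -0.004, 2.956]
contact_force: [-0.6, -1.1, -2.9]
grip_width: 50.6
```

Emit:
{"api": "arm_command", "payload": {"deltas": [[0.0045, 0, 0.033, 0], [0.0045, 0, 0.033, 0], [0.0045, 0, 0.033, 0], [0.0035, 0, 0.025, 0], [0.003, 0, 0.018, 0]]}}

```text
time: 31.75
tool_pos: [504.3, -183.2, 164.9]
tcp_rot: [-1.572, -0.004, 2.954]
contact_force: [0.3, 0.4, -2.2]
grip_width: 50.6
```

Emit:
{"api": "arm_command", "payload": {"deltas": [[0, 0.02, 0, 0], [0, 0.03, 0, 0], [0, 0.02, 0, 0], [0, 0, 0, 0], [0, 0, 0, 0]]}}

```text
time: 32.25
tool_pos: [505.5, -181.8, 96.2]
tcp_rot: [-1.572, -0.003, 2.956]
contact_force: [-0.5, 0.3, -2.5]
grip_width: 50.2
```

```bash
python3 - <<'E'
from h import *
go((503.3,-185.8,45))
E
```

```text
t 32.2 tcp [ 505.5 -181.8   96.2] zdir deg -100.6 tilt [ 0.003 -1.    -0.001] w 50.2 F [-0.5  0.3 -2.5]
(503.3, -185.8, 45) -> [ 1.3 51.2  4.4]
```

Emit:
{"api": "arm_command", "payload": {"deltas": [[0.001, 0.02, 0.004, 0], [0, 0.02, 0, 0], [0, 0.007, 0, 0], [0, 0.002, 0, 0], [0, 0, 0, 0]]}}

```text
time: 32.75
tool_pos: [505.0, -186.0, 49.0]
tcp_rot: [-1.57, 0.001, 2.956]
contact_force: [0.7, 0.0, -3.3]
grip_width: 50.7
```

Emit:
{"api": "arm_command", "payload": {"deltas": [[0, 0.001, 0, 0], [0, 0, 0, 0]]}}

```text
time: 32.95
tool_pos: [504.9, -186.1, 48.0]
tcp_rot: [-1.57, 0.001, 2.956]
contact_force: [0.2, -0.4, -1.9]
grip_width: 50.4
```

Emit:
{"api": "arm_command", "payload": {"deltas": [[0, 0.001, 0, 0], [0, 0, 0, 0]]}}

```text
time: 33.15
tool_pos: [504.5, -185.9, 46.4]
tcp_rot: [-1.571, 0.0, 2.956]
contact_force: [0.8, 0.4, -2.7]
grip_width: 50.5
```

Emit:
{"api": "arm_command", "payload": {"deltas": [[0.001, 0.0015, 0, 0], [0, 0, 0, 0]]}}

```text
time: 33.35
tool_pos: [503.2, -185.6, 44.5]
tcp_rot: [-1.571, -0.0, 2.956]
contact_force: [-0.4, -0.0, -3.5]
grip_width: 50.4
```

Emit:
{"api": "arm_command", "payload": {"deltas": [[0, 0.001, 0, 0], [0, 0, 0, 0]]}}

```text
time: 33.55
tool_pos: [503.4, -185.7, 43.6]
tcp_rot: [-1.571, -0.0, 2.956]
contact_force: [-0.1, -0.4, -2.3]
grip_width: 50.8
```

Emit:
{"api": "arm_command", "payload": {"deltas": [[0, 0.0005, 0, 0], [0, 0, 0, 0]]}}

```text
time: 33.75
tool_pos: [503.5, -185.7, 43.4]
tcp_rot: [-1.571, 0.0, 2.956]
contact_force: [-0.6, 1.0, -0.5]
grip_width: 50.6
```

Emit:
{"api": "arm_command", "payload": {"deltas": [[0, 0.0005, 0, 0], [0, 0, 0, 0]]}}

```text
time: 33.95
tool_pos: [503.5, -185.7, 43.4]
tcp_rot: [-1.571, 0.0, 2.956]
contact_force: [-2.5, 1.3, 5.1]
grip_width: 50.8
```

Emit:
{"api": "arm_command", "payload": {"deltas": [[0, 0, 0, 0], [0, 0, 0, 0], [0, 0, 0, 0], [0, 0, 0, 0]], "claw": 0}}

```text
time: 34.35
tool_pos: [503.5, -185.7, 42.6]
tcp_rot: [-1.571, 0.0, 2.956]
contact_force: [0.5, -0.2, -0.1]
grip_width: 77.7
```

Emit:
{"api": "arm_command", "payload": {"deltas": [[0, -0.01, 0, 0], [0, -0.04, 0, 0], [0, -0.05, 0, 0], [0, -0.05, 0, 0], [0, -0.05, 0, 0]]}}

```text
time: 34.85
tool_pos: [503.1, -185.5, 245.6]
tcp_rot: [-1.571, 0.001, 2.956]
contact_force: [1.9, -0.6, 0.2]
grip_width: 91.4
```

```bash
python3 - <<'E'
from h import *
np.set_printoptions(precision=2,suppress=True)
print(bot.get_obs()['joint_positions'])
p=shot('wrist');s=shot('side')
b=best(p,'jar_mid'); 
if b: 
    print(b['confidence'],fit([p],[b['mask']],'jar_mid',(503,-186)))
b=best(s,'jar_mid'); print(b and (b['confidence'],fit([s],[b['mask']],'jar_mid',(503,-186))))
b=best(s,'salt_mid'); print(b and (b['confidence'],fit([s],[b['mask']],'salt_mid',(546,363))))
go((546,363,240))
E
```

```text
[-0.5   0.35  1.48 -0.    1.31  1.26]
0.97 (array([ 499.62, -185.9 ,  -29.1 ]), np.float64(0.03632286995515699))
(0.6, (array([ 501.68, -187.48,   -3.78]), np.float64(0.1768707482993197)))
(0.59, (array([549.72, 362.77,  -1.52]), np.float64(0.10256410256410253)))
t 35.1 tcp [ 503.1 -185.5  242.8] zdir deg -100.6 tilt [ 0. -1.  0.] w 92.0 F [ 0.3  0.2 -0.7]
(546, 363, 240) -> [  59.1    2.7 -547. ]
```

Emit:
{"api": "arm_command", "payload": {"deltas": [[0.003, 0, -0.027, 0], [0.005, 0, -0.045, 0], [0.005, 0, -0.045, 0], [0.005, 0, -0.045, 0], [0.005, 0, -0.045, 0]]}}

```text
time: 35.6
tool_pos: [518.0, 23.7, 240.9]
tcp_rot: [-1.57, -0.004, 2.955]
contact_force: [0.6, 0.5, -0.1]
grip_width: 92.0
```

Emit:
{"api": "arm_command", "payload": {"deltas": [[0.005, 0, -0.045, 0], [0.005, 0, -0.045, 0], [0.005, 0, -0.045, 0], [0.005, 0, -0.045, 0], [0.005, 0, -0.045, 0]]}}

```text
time: 36.1
tool_pos: [535.1, 249.4, 240.6]
tcp_rot: [-1.569, -0.003, 2.956]
contact_force: [-0.4, -0.6, 0.8]
grip_width: 92.1
```

Emit:
{"api": "arm_command", "payload": {"deltas": [[0.005, 0, -0.045, 0], [0.004, 0, -0.04, 0], [0.003, 0, -0.03, 0], [0, 0, 0, -7.4], [0, 0, 0, -7.4]]}}

```text
time: 36.6
tool_pos: [544.4, 363.9, 239.7]
tcp_rot: [-1.569, -0.005, -3.062]
contact_force: [0.3, -0.4, 0.7]
grip_width: 91.8
```

Emit:
{"api": "arm_command", "payload": {"deltas": [[0, 0, 0, -7.4], [0, 0, 0, -7.4], [0, 0, 0, -7.4], [0, 0, 0, -7.4], [0, 0, 0, -7.4]]}}

```text
time: 37.1
tool_pos: [544.8, 362.6, 240.2]
tcp_rot: [-1.572, -0.004, -2.418]
contact_force: [-0.9, -0.3, 0.1]
grip_width: 92.3
```

Emit:
{"api": "arm_command", "payload": {"deltas": [[0, 0, 0, 0], [0, 0, 0, 0]]}}

```text
time: 37.3
tool_pos: [545.1, 362.7, 241.1]
tcp_rot: [-1.571, -0.003, -2.427]
contact_force: [-0.1, 0.2, 0.2]
grip_width: 91.8
```

```bash
python3 - <<'E'
from h import *
np.set_printoptions(precision=1,suppress=True)
p=shot('wrist'); save(p,'w11.png')
b=best(p,'salt_mid'); print(b and (b['confidence'],b['mask'].sum(),fit([p],[b['mask']],'salt_mid',(549,363))))
T=T_tool()
if b:
    c=max(cv2.findContours(b['mask'].astype(np.uint8),0,1)[0],key=len); e=cv2.fitEllipse(c); print(e)
go((548,363,36))
E
```

```text
(0.96, np.int64(1089), (array([549.4, 365.4,  -1.4]), np.float64(0.06849315068493156)))
((322.71099853515625, 209.18292236328125), (32.82612228393555, 40.25082015991211), 178.9304962158203)
t 37.4 tcp [545.3 362.8 241.8] zdir deg -49.0 tilt [ 0. -1. -0.] w 91.8 F [-0.4  0.4  0.2]
(548, 363, 36) -> [ -2.5 205.8   1.7]
```

View pics/w11.png

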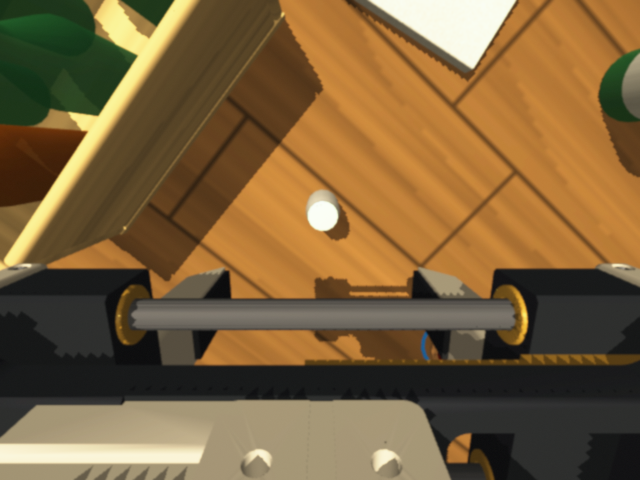

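The salt pot is centred at (322,212). The basket wall on the left is the one obstacle, so I check clearance to the gripper body.

```bash
python3 - <<'E'
from h import *
p=shot('wrist'); T=T_tool(); f=lambda q:(T[:3,:3].T@(q-T[:3,3])).round(0)
for uv in ((125,232.),(285,15.)): print('bottom',uv,f(onplane(p,np.array(uv),0.)))
for z in (80.,110.,140.,170.): print(z,f(onplane(p,np.array((10,262.)),z)),f(onplane(p,np.array((190,0.)),z)))
q=onplane(p,np.array((322.5,214.)),70.); print('salt top',q.round(1),f(q))
E
```

```text
bottom (125, 232.0) [  29.  242. -236.]
bottom (285, 15.0) [-200.  242.  -37.]
80.0 [  40.  162. -305.] [-184.  162. -106.]
110.0 [  29.  132. -276.] [-173.  132.  -96.]
140.0 [  19.  102. -247.] [-162.  102.  -86.]
170.0 [   9.   72. -217.] [-151.   72.  -76.]
salt top [550.4 366.   70. ] [ -6. 172.   1.]
```

Emit:
{"api": "arm_command", "payload": {"deltas": [[-0.005, 0.03, 0.001, 0], [0, 0.045, 0, 0], [0, 0.045, 0, 0], [0, 0.045, 0, 0], [0, 0.03, 0, 0]]}}

```text
time: 37.95
tool_pos: [548.4, 364.7, 44.1]
tcp_rot: [-1.572, -0.004, -2.425]
contact_force: [-0.3, -0.5, 0.5]
grip_width: 91.7
```

Emit:
{"api": "arm_command", "payload": {"deltas": [[0, 0.014, 0, 0], [0, 0, 0, 0], [0, 0, 0, 0]]}}

```text
time: 38.25
tool_pos: [550.9, 366.0, 35.2]
tcp_rot: [-1.57, 0.002, -2.424]
contact_force: [0.6, -0.3, -0.0]
grip_width: 91.9
```

Emit:
{"api": "arm_command", "payload": {"deltas": [[0, 0, 0, 0], [0, 0, 0, 0], [0, 0, 0, 0], [0, 0, 0, 0], [0, 0, 0, 0]], "claw": 255}}

```text
time: 38.75
tool_pos: [550.0, 365.6, 34.0]
tcp_rot: [-1.571, 0.0, -2.423]
contact_force: [-0.4, -0.5, 0.4]
grip_width: 56.5
```

Emit:
{"api": "arm_command", "payload": {"deltas": [[0, 0, 0, 0], [0, 0, 0, 0], [0, 0, 0, 0], [0, 0, 0, 0]]}}

```text
time: 39.15
tool_pos: [550.0, 365.5, 33.6]
tcp_rot: [-1.571, -0.0, -2.423]
contact_force: [1.2, -0.3, 0.3]
grip_width: 35.4
```

Emit:
{"api": "arm_command", "payload": {"deltas": [[0, -0.004, 0, 0], [0, -0.016, 0, 0], [0, -0.04, 0, 0], [0, -0.045, 0, 0], [0, -0.045, 0, 0]]}}

```text
time: 39.65
tool_pos: [549.5, 365.3, 185.0]
tcp_rot: [-1.571, -0.001, -2.423]
contact_force: [0.8, -0.0, -1.3]
grip_width: 35.2
```

Emit:
{"api": "arm_command", "payload": {"deltas": [[0, -0.01, 0, 0], [0, 0, 0, 0], [0, 0, 0, 0]]}}

```text
time: 39.95
tool_pos: [549.1, 365.1, 191.9]
tcp_rot: [-1.571, -0.003, -2.423]
contact_force: [-0.0, -0.0, -2.3]
grip_width: 35.1
```

```bash
python3 - <<'E'
from h import *
np.set_printoptions(precision=1,suppress=True)
# board frame from rings
L=np.array([522.2,113]);Rr=np.array([503.2,-186]);B=np.array([657.3,-45.5])
tgt=(B+Rr)/2; c=(L+Rr)/2; y=(L-Rr)/np.linalg.norm(L-Rr); x=np.array([y[1],-y[0]])
t2=c+72.5*x-75*y; print(c,x,tgt,t2)
p=shot('wrist'); save(p,'w12.png'); T=T_tool()
go((*t2,190),(*t2,36))
E
```

```text
[512.7 -36.5] [ 1.  -0.1] [ 580.2 -115.8] [ 580.3 -115.9]
t 40.0 tcp [548.9 364.9 191.1] zdir deg -48.8 tilt [ 0. -1. -0.] w 35.3 F [-0.   0.4 -1.8]
(np.float64(580.2977717772415), np.float64(-115.94678250723555), 190) -> [292.8   2.  382.7]
(np.float64(580.2977717772415), np.float64(-115.94678250723555), 36) -> [ -0.7 154.    0.2]
```

View pics/w12.png

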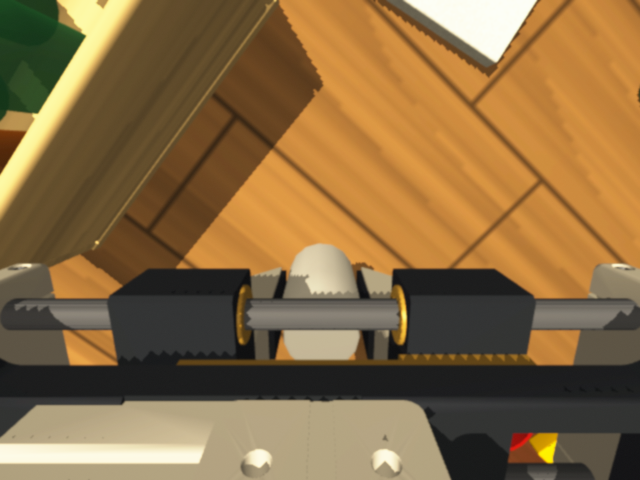

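The salt pot is held upright at (321,300). I carry it to (580.3,-115.9).

Emit:
{"api": "arm_command", "payload": {"deltas": [[0.011, 0, 0.014, 0], [0.021, 0, 0.0275, 0], [0.021, 0, 0.0275, 0], [0.021, 0, 0.0275, 0], [0.021, 0, 0.0275, 0]]}}

```text
time: 40.5
tool_pos: [558.9, 208.1, 191.2]
tcp_rot: [-1.573, -0.004, -2.423]
contact_force: [-0.5, -0.8, -1.0]
grip_width: 35.3
```

Emit:
{"api": "arm_command", "payload": {"deltas": [[0.021, 0, 0.0275, 0], [0.021, 0, 0.0275, 0], [0.021, 0, 0.0275, 0], [0.021, 0, 0.0275, 0], [0.021, 0, 0.0275, 0]]}}

```text
time: 41.0
tool_pos: [570.3, 35.7, 191.3]
tcp_rot: [-1.574, -0.003, -2.423]
contact_force: [0.8, 0.4, -0.4]
grip_width: 35.3
```

Emit:
{"api": "arm_command", "payload": {"deltas": [[0.021, 0, 0.0275, 0], [0.021, 0, 0.0275, 0], [0.021, 0, 0.0275, 0], [0.018, 0, 0.024, 0], [0.011, 0, 0.014, 0]]}}

```text
time: 41.5
tool_pos: [580.6, -116.3, 191.4]
tcp_rot: [-1.574, -0.002, -2.425]
contact_force: [-0.7, -0.6, -1.7]
grip_width: 35.1
```

Emit:
{"api": "arm_command", "payload": {"deltas": [[0, 0.005, 0, 0], [0, 0.01, 0, 0], [0, 0, 0, 0], [0, 0, 0, 0]]}}

```text
time: 41.9
tool_pos: [581.2, -112.8, 178.0]
tcp_rot: [-1.572, -0.001, -2.422]
contact_force: [0.0, 0.2, -0.5]
grip_width: 35.1
```

```bash
python3 - <<'E'
from h import *
go((580.3,-115.9,100),(580.3,-115.9,36))
E
```

```text
t 41.9 tcp [ 581.2 -112.8  178. ] zdir deg -48.7 tilt [ 0.001 -1.    -0.001] w 35.1 F [ 0.   0.2 -0.5]
(580.3, -115.9, 100) -> [ 2.7 78.   1.9]
(580.3, -115.9, 36) -> [-0.  64.   0.1]
```

The opening finger would come near the knife on the board, so I check its position before choosing how far to open.

```bash
python3 - <<'E'
from h import *
t=shot('top')
for uv in ((355,245.),(356,295.),(338,253.),(322,277.)): print(uv,onplane(t,np.array(uv),18.).round(0))
E
```

```text
(355, 245.0) [563. -71.  18.]
(356, 295.0) [466. -64.  18.]
(338, 253.0) [549. -37.  18.]
(322, 277.0) [505.  -3.  18.]
```

Emit:
{"api": "arm_command", "payload": {"deltas": [[0.0025, 0.02, 0.002, 0], [0, 0.04, 0, 0], [0, 0.04, 0, 0], [0, 0.025, 0, 0], [0, 0, 0, 0]]}}

```text
time: 42.45
tool_pos: [578.7, -116.0, 50.4]
tcp_rot: [-1.577, -0.004, -2.422]
contact_force: [-1.5, -0.1, -0.8]
grip_width: 34.9
```

Emit:
{"api": "arm_command", "payload": {"deltas": [[0, 0.007, 0, 0], [0, 0, 0, 0], [0, 0, 0, 0]]}}

```text
time: 42.75
tool_pos: [581.9, -117.6, 48.3]
tcp_rot: [-1.568, 0.001, -2.423]
contact_force: [-0.5, -1.0, -1.8]
grip_width: 34.9
```

Emit:
{"api": "arm_command", "payload": {"deltas": [[0, 0.007, 0, 0], [0, 0.003, 0, 0], [0, 0, 0, 0]]}}

```text
time: 43.05
tool_pos: [580.6, -117.4, 36.3]
tcp_rot: [-1.571, -0.0, -2.423]
contact_force: [-0.3, 0.3, -0.8]
grip_width: 34.9
```

Emit:
{"api": "arm_command", "payload": {"deltas": [[0, 0.0015, 0, 0], [0, 0, 0, 0]]}}

```text
time: 43.25
tool_pos: [580.9, -117.4, 35.1]
tcp_rot: [-1.571, -0.0, -2.423]
contact_force: [0.7, 0.4, -1.6]
grip_width: 34.8
```

Emit:
{"api": "arm_command", "payload": {"deltas": [[0, 0.001, 0, 0], [0, 0, 0, 0]]}}

```text
time: 43.45
tool_pos: [580.9, -117.4, 34.1]
tcp_rot: [-1.571, -0.0, -2.423]
contact_force: [-0.8, 0.3, -1.0]
grip_width: 34.9
```

Emit:
{"api": "arm_command", "payload": {"deltas": [[0, 0.0007, 0, 0], [0, 0, 0, 0]]}}

```text
time: 43.65
tool_pos: [581.0, -117.4, 33.6]
tcp_rot: [-1.571, 0.0, -2.423]
contact_force: [-0.5, 0.0, -1.0]
grip_width: 34.9
```

Emit:
{"api": "arm_command", "payload": {"deltas": [[0, 0.0007, 0, 0], [0, 0, 0, 0]]}}

```text
time: 43.85
tool_pos: [581.0, -117.4, 33.6]
tcp_rot: [-1.57, 0.0, -2.423]
contact_force: [-1.2, 0.7, 3.3]
grip_width: 34.7
```

Emit:
{"api": "arm_command", "payload": {"deltas": [[0, 0, 0, 0], [0, 0, 0, 0], [0, 0, 0, 0], [0, 0, 0, 0], [0, 0, 0, 0]], "claw": 130}}

```text
time: 44.35
tool_pos: [580.9, -117.4, 32.7]
tcp_rot: [-1.571, -0.0, -2.423]
contact_force: [0.2, 0.5, 0.4]
grip_width: 44.7
```

Released at 44.7 mm. I rise straight up, move clear and check everything.

Emit:
{"api": "arm_command", "payload": {"deltas": [[0, -0.005, 0, 0], [0, -0.02, 0, 0], [0, -0.04, 0, 0], [0, -0.05, 0, 0], [0, -0.05, 0, 0]]}}

```text
time: 44.85
tool_pos: [580.5, -117.3, 199.7]
tcp_rot: [-1.571, -0.0, -2.423]
contact_force: [1.0, -1.1, -0.2]
grip_width: 45.3
```

Emit:
{"api": "arm_command", "payload": {"deltas": [[0, -0.05, 0, 0], [0, -0.03, 0, 0], [0.03, 0, 0, 0], [0.04, 0, 0, 0], [0.02, 0, 0, 0]]}}

```text
time: 45.35
tool_pos: [511.4, -177.8, 278.5]
tcp_rot: [-1.57, -0.001, -2.424]
contact_force: [0.3, 0.2, -0.3]
grip_width: 45.1
```

Emit:
{"api": "arm_command", "payload": {"deltas": [[0, 0, 0, 0], [0, 0, 0, 0], [0, 0, 0, 0]]}}

```text
time: 45.65
tool_pos: [513.8, -176.0, 277.9]
tcp_rot: [-1.57, 0.001, -2.423]
contact_force: [0.3, -0.6, -0.3]
grip_width: 44.8
```

```bash
python3 - <<'E'
from h import *
np.set_printoptions(precision=1,suppress=True)
go()
p=shot('wrist'); s=shot('side')
for n,x in (('candle_mid',(657,-46)),('jar_mid',(503,-186)),('salt_mid',(580.5,-117))):
    for q in (p,s):
        b=best(q,n); print(n,b and (b['confidence'],b['mask'].sum(),fit([q],[b['mask']],n,x)))
cv2.imwrite('pics/fin.png',np.hstack([cv2.resize(q['img'],(400,300)) for q in (p,s)])[:,:,::-1])
E
```

```text
t 45.6 tcp [ 513.8 -176.   277.9] zdir deg -48.8 tilt [-0. -1.  0.] w 44.8 F [ 0.3 -0.6 -0.3]
candle_mid (0.84, np.int64(2608), (array([662.2, -42.6, -16.2]), np.float64(0.014079147640791434)))
candle_mid (0.75, np.int64(923), (array([657.9, -43.8,   1.2]), np.float64(0.11335254562920272)))
jar_mid (0.86, np.int64(1928), (array([ 500.2, -188. ,  -25.7]), np.float64(0.04223918575063612)))
jar_mid (0.9, np.int64(829), (array([ 502.1, -187.8,    1.1]), np.float64(0.19592628516003885)))
salt_mid (0.55, np.int64(857), (array([ 581.2, -117.6,  -20.2]), np.float64(0.036446469248291535)))
salt_mid (0.96, np.int64(531), (array([ 579. , -119.5,    0.4]), np.float64(0.13235294117647056)))
```

View pics/fin.png

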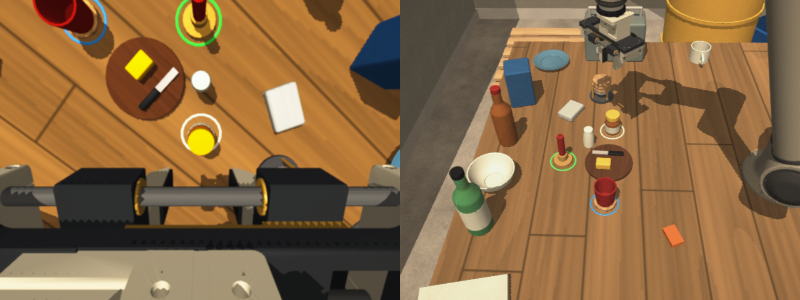

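The last view shows the cup on its coaster in the blue ring, the candle in green, the jar in white, and the salt pot between candle and jar. All are upright, so I hand in.

```bash
python3 -c "
from plant import job; print(job.close_job())"
```

```text
the job is handed in; nothing more can be done
None
```

The supper place is laid in the order asked, and I handed the job in at about 46 s of robot time. The hand-in gave no verdict.

| Thing | Last check against its place |
|---|---|
| Coaster | within about 1 mm of the left (blue) ring's centre, seen before the cup went on |
| Cup | within about 1 mm of the coaster's centre by the wrist camera |
| Candle | 1–2 mm from the centre of the ring behind (green) by the side camera; 6 mm by the wrist camera |
| Jar | 2–4 mm from the centre of the right (white) ring |
| Salt pot | 2–4 mm from midway between candle and jar |

- **Overall:** in the last picture everything stood upright and free, with the gripper well clear and no force on it. The next coaster showed risen in the wrist picture before the candle was moved; I did not count the three left or measure their height.
- **Checks that disagreed:**
  - The side camera put the cup about 6 mm off in y. I trusted the wrist view, which showed it centred.
  - The single-view wrist fits gave heights 16–26 mm too low, because one view fixes height poorly. I took heights from the touch at set-down instead.
- **Salt pot release:** I opened the gripper only to 45 mm, because a finger would otherwise have come near the knife on the board.

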